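# Clear the easel's ledge, lean a panel on it and bring the clamp down

### The arm

A 6-joint arm with a two-finger parallel gripper is mounted at the origin on a cart in front of the work surface, level with it; the furniture and walls round the work are solid. World frame = base frame: x ahead of the robot, y to its left, z up, the work surface at z = 0. Lengths are in m, angles in rad, forces in N, time in s.
With the tool pointing down it reaches from about 0.375 to 0.825 m from the base axis. Payload 5.5 kg.
Tool frame: the origin (TCP) lies midway between the tips of the shut fingers; the grasp point (between the pads) lies r.hold_point_z behind it (r.hold_point_z is the distance from the TCP to the grasp point, in m); x points along the fingers, z is the direction in which the jaws open and shut, and the axes are right-handed (so a half turn about x gives the same grasp; the last joint's range is limited). The gripper opens to 85 mm and grips with 20 to 120 N. Pads are 22 mm wide; open, the fingers measure 114 mm over their backs; the gripper's body (76 mm by 85 mm) begins 54 mm behind the grasp point. The pads swing forward as they close: fully open they stand 13 mm farther back than shut.
Start: joints at [1.293, 0.314, -0.047, 1.21, 0, 1.571], TCP at [0.165, 0.577, 0.231] pointing down, gripper open.
Joint ranges: [-2.67, 2.67], [-0.69, 1.73], [-1.03, 1.25], [-2.08, 2.16], [-1.42, 1.45], [-3.14, 3.14]. Speed limits (rad/s): [2.39, 2.39, 3.01, 3.14, 3.14, 3.14].

### API

Orientations are given as a rotation vector (axis times angle).
In Python, from rig import r gives the robot as it stands.
- The arm moves only by the tool send_rows, never from a script. Its argument "series" is a list of rows, each a list of 7 numbers: the turn, a rotation vector about the tool's x, y, z in rad, then the shift along the tool's x, y, z in cm, then the opening, from 0 (shut) to 1 (fully open). In form: [[ax, ay, az, dx, dy, dz, gripper], ...]. A call has 1 to 10 rows; each row shifts and turns the pose as measured when the row begins, along the tool's axes as they then stand; what a row does not reach is not made up. A row lasts 1/10 s, in which the tool goes at most 50 mm and 8.59 degrees, less where a joint would pass 70% of its speed; a pose out of reach is approached as far as the arm can. A call is refused whole if a number of a shift passes 5 or a number of a turn 0.15, either way. A call with a gripper value outside its range is refused whole. The fingers move at their own pace and stop on an object; "newtons" is the grip in N (left out, the last holds). Time passes only in rows, so rows that do not move let the fingers close. It gives the time, the measured TCP pose, the force and the opening at its end, in the units of the state.
- r.state(): the state, without advancing time (a new reading comes with each control period).
- r.capture(name): name is "side" or "top" or "wrist"; returns a dict with "img" (400x640x3 uint8, red, green, blue), "fx", "fy", "cx", "cy" (pixels), "position" and "rotation" of the camera in the world. Camera axes: x right, y up, looking along -z (the intrinsics and any distortion apply to the point x, -y, -z); pixel columns grow to the right and rows downward; lengths in m; the calibration is good to about 2 mm. A picture is of the moment at which its call begins. There is no depth.
- r.hand_in(): hands the job in, once; it reports no verdict.
Trained networks look in a picture, given as the dict that the camera call returned (one of the last four; its "shot" number tells which), for a name from the list of things; names that differ only in an ending like _2 or _b are one class to them, and where a whole thing is asked for, a point or a joint stands for the part that bears it (a point fixed in the world has none). Each returns a list of dicts, best first, with "confidence" (0 to 1); they miss things now and then, are a little off and sometimes report something else, mostly with a low value. They report only what shows in the picture. A call takes as long as a camera call. They do not tell look-alikes from the thing itself.
- r.cut_out(picture, query): "mask" (400x640 bool, what is visible of it) and "extent" ([left, top, right, bottom] in pixels, round what is visible of it).
The state is a dict: "t": time; "qpos": joint angles; "dq": joint speeds; "joint_torque": joint torques, N m; "position": TCP position; "eef_rot": TCP orientation; "force": force on the tool from outside, world axes, zero at the start; "wrist_torque": the same for the moment, N m; "opening": opening from 0.0 (shut) to 1.0 (fully open).
Only numpy, scipy, OpenCV 4.12 (cv2) and the standard library are available. Lean on these libraries where they do the work, as an engineer would, in place of code of your own. Each camera call takes 0.05 s, during which the arm holds its last target. There are 200 camera calls.

### The job

A paint tube has been left lying on the ledge of the table easel: lay it flat in the empty half of the wooden tray, beside the other two tubes. Then take the larger of the two primed panels out of the rack and stand it on its long edge on the ledge, centred, white face to the front and laid back flat against the sloping mast before you let go of it, and slide the easel's top clamp down until its jaw sits on the panel's top edge. Leave the smaller panel and the other two tubes where they are.

Things in the scene. Friction and masses are not known exactly. Their poses are not given: they have to be found in the camera images.
- easel: Table easel, fixed. Origin on the bench below the line where mast front and ledge meet; x to its back, y along the ledge, z up. Level ledge: top at z 40 mm, y +-105, x -32 to 0, 12 thick, no lip. Mast: one bar, y +-14, 14 mm thick, leaning back 22 degrees (0.384 rad); its front runs 225 mm up the slope from x 0, z 40. Behind it a 22 mm strut to the rear foot (x 162); feet at y +-78, 28 high.
- clamp (a joint): Slide of the easel's top clamp along the mast, in m: 0 at the top, growing as it goes down the slope (to 0.06 at most). At 0 the jaw is 190 mm up the slope from the ledge, so it meets a 150 mm high panel at about 0.040. Stiff: it stays where it is left and takes about 3 N to push down.
- jaw (a point): Point of the clamp on the middle of the mast's front face, at the jaw's underside; z up along the mast, x to the back, square to the mast. The jaw: wooden block y +-20 mm, x -24 to 0, flat top at z +14; a 6 mm nose at its front hangs 5 mm down, leaving an 18 mm groove for the panel's edge. Behind it a collar (y +-20, x to +21, z 0 to 30) with a black knob at the back (x to +39).
- tube: White paint tube without a coloured band, lying along the easel's ledge in front of the mast, cap to its -y end; 34 x 111 x 26 mm (x, y, z), 0.06 kg. Origin at the middle of its underside, z up. Round (26 mm) at y -34, running out to a flat crimp at y +55; best gripped across at y -10, about 27 mm wide. The mast leans over behind it: an upright gripper may hit it.
- tray: Open wooden tray fixed to the bench, 210 x 150 x 24 mm outside, walls 7 mm, floor 7 mm thick. Origin at the middle of its underside, x along its long side, z up. Two tubes lie in it across its -x half; the +x half is empty.
- tube_a: Tube that lies in the tray, nearer the tray's -x end; shape and size as the tube on the ledge. Leave it.
- tube_b: Tube that lies in the tray beside the former, near the tray's middle. Leave it.
- rack: Drying rack fixed to the bench: plywood board 130 x 150 mm, top 14 mm above the bench, with two slots along its y at x = -38 and +38 mm, each between two pairs of 10 mm dowels (at y = +-45 mm, rising to 74 mm above the bench; gap 14 mm). Origin at the middle of its underside.
- panel: Larger primed panel, upright in one of the rack's slots: 10 mm thick (x), 210 wide (y), 150 high (z), 0.17 kg. Origin at the middle of its underside; z to its top edge, x out of its bare plywood back, white face on the -x side. Pinch it across its thickness at the top edge; on the easel the mast stands behind its middle, so a finger has room only left or right of that.
- small_panel: Smaller primed panel in the rack's other slot: 10 x 130 x 110 mm, origin and axes as the larger one. Leave it.
Mind the look-alikes: they are no part of the job. What is shaped like the tube but green is not meant.

How it is judged:
By the outcome, as a careful person would: the job done as asked, in the order asked, and still so for the second after the job is handed in, with the robot touching nothing.
It also fails if it takes over 64 s, if anything falls off the work surface, if the arm or the gripper's body presses on something with over 40 N, if the wrist force passes 120 N, or if a joint passes its speed limit or range.

## Working session

There is one attempt and no reset: what is moved stays moved. The work goes in short steps, Python scripts to look and compute and a tool call to move; the robot and the scene stay as the last step left them, time stands still between calls to the robot, and variables do not carry over. Pictures are saved under pics/ and viewed, about 8 in all and at most 12, crops included, and the job is handed in when it is done.

Besides the shell and the picture viewer there is one more tool, called after "Emit:" in YAML: its name, and indented under it one key for each argument. send_rows: Moves the arm, as the interface text tells. Its arguments: {"type":"object","properties":{"series":{"type":"array","items":{"type":"array","items":{"type":"number"}}},"newtons":{"type":"number"}},"required":["series"]}

```bash
ls; mkdir -p pics
python3 - <<'E'
from rig import r
import cv2,numpy as np
s=r.state();print({k:np.round(v,3).tolist() for k,v in s.items()});print(r.hold_point_z)
ims=[]
for n in ("top","side"):
    c=r.capture(n);ims.append(c["img"]);print(n,c["fx"],c["fy"],c["cx"],c["cy"],np.round(c["position"],4),np.round(c["rotation"],4).tolist(),[k for k in c])
    for q in ("easel","tube","tray","rack","panel","small_panel","jaw","clamp"):
        print(q,[(round(d["confidence"],2),np.round(d["extent"]).tolist()) for d in r.cut_out(c,q)])
    cv2.imwrite(f"pics/{n}0.png",c["img"][:,:,::-1])
E
```

```text
pics
{'t': 0.0, 'qpos': [1.293, 0.314, -0.048, 1.21, -0.0, 1.571], 'dq': [0.003, 0.0, -0.001, -0.002, -0.001, -0.0], 'joint_torque': [-0.001, -53.959, 33.975, 0.019, 0.0, 0.0], 'position': [0.164, 0.576, 0.23], 'eef_rot': [-1.003, 1.329, 1.002], 'force': [0.176, 0.787, 0.053], 'wrist_torque': [-0.009, -0.017, -0.036], 'opening': 1.0}
0.0187
top 454.63828391494036 454.63828391494036 317.7269986549645 209.05278929849933 [ 0.4014 -0.0201  1.4197] [0.1114, -0.0661, -1.5767] ['img', 'fx', 'fy', 'cx', 'cy', 'position', 'rotation', 'shot']
easel [(0.78, [295.0, 158.0, 362.0, 229.0])]
tube [(0.59, [424.0, 241.0, 463.0, 252.0]), (0.55, [422.0, 253.0, 458.0, 266.0]), (0.53, [396.0, 156.0, 424.0, 177.0]), (0.52, [307.0, 212.0, 344.0, 224.0])]
tray [(0.91, [414.0, 198.0, 466.0, 270.0])]
rack [(0.91, [192.0, 184.0, 248.0, 240.0])]
panel [(0.78, [179.0, 199.0, 256.0, 244.0])]
small_panel [(0.56, [184.0, 188.0, 228.0, 217.0])]
jaw [(0.74, [327.0, 170.0, 340.0, 191.0])]
clamp [(0.52, [322.0, 167.0, 344.0, 194.0]), (0.26, [180.0, 199.0, 254.0, 244.0])]
side 396.98781917740126 396.98781917740126 316.67860949086304 201.80242204692766 [ 0.1238 -1.0062  0.5945] [1.1618, -0.2397, -0.3291] ['img', 'fx', 'fy', 'cx', 'cy', 'position', 'rotation', 'shot']
easel [(0.95, [302.0, 169.0, 383.0, 266.0])]
tube [(0.87, [306.0, 309.0, 333.0, 340.0]), (0.69, [323.0, 304.0, 352.0, 335.0]), (0.69, [392.0, 273.0, 433.0, 292.0])]
tray [(0.95, [296.0, 288.0, 407.0, 354.0])]
rack [(0.66, [261.0, 190.0, 311.0, 212.0]), (0.62, [306.0, 310.0, 328.0, 337.0])]
panel [(0.59, [256.0, 164.0, 304.0, 215.0])]
small_panel []
jaw [(0.61, [334.0, 175.0, 361.0, 188.0])]
clamp [(0.47, [336.0, 176.0, 356.0, 187.0])]
```

Run:
```python
import cv2
a=cv2.imread("pics/top0.png");b=cv2.imread("pics/side0.png")
cv2.imwrite("pics/topc.png",cv2.resize(a[130:280,165:475],None,fx=2.58,fy=2.58,interpolation=cv2.INTER_CUBIC))
cv2.imwrite("pics/sidec.png",cv2.resize(b[150:365,240:450],None,fx=2.75,fy=2.75,interpolation=cv2.INTER_CUBIC))
```

```text
(no output)
```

View pics/topc.png

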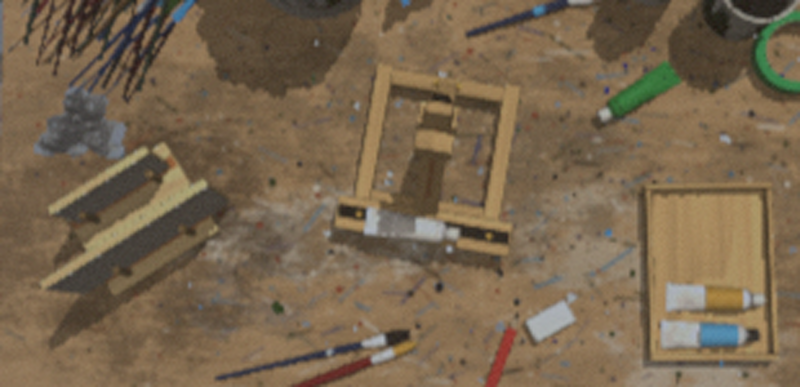

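View pics/sidec.png

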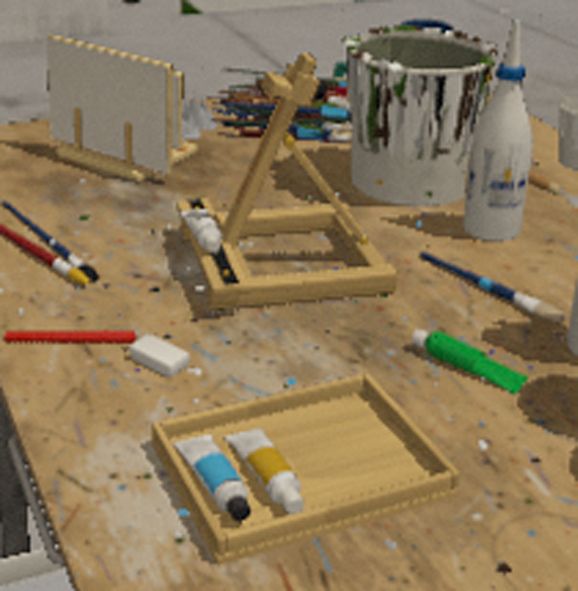

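```bash
cat > lib.py <<'E'
import numpy as np, cv2
from scipy.spatial.transform import Rotation as R
from scipy.optimize import minimize
def proj(c,P):
    p=(np.asarray(P)-c["position"])@R.from_rotvec(c["rotation"]).as_matrix() if np.shape(c["rotation"])==(3,) else (np.asarray(P)-c["position"])@np.array(c["rotation"])
    return np.stack([c["fx"]*p[:,0]/-p[:,2]+c["cx"], c["fy"]*p[:,1]/p[:,2]+c["cy"]],1)
def ray(c,u,z):
    d=R.from_rotvec(c["rotation"]).as_matrix()@np.array([(u[0]-c["cx"])/c["fx"],-(u[1]-c["cy"])/c["fy"],-1])
    return c["position"]+d*(z-c["position"][2])/d[2]
def box(x0,x1,y0,y1,z0,z1): return np.array([[x,y,z] for x in(x0,x1) for y in(y0,y1) for z in(z0,z1)],float)
A=.384
def mastpt(P): # mast frame (x back square, y, z up slope) -> easel frame
    P=np.asarray(P,float); return np.stack([P[:,0]*np.cos(A)+P[:,2]*np.sin(A),P[:,1],40-P[:,0]*np.sin(A)+P[:,2]*np.cos(A)],1)
M=dict(
 easel=[box(-32,0,-105,105,28,40),mastpt(box(0,14,-14,14,0,225)),box(-32,162,-89,-67,0,28),box(-32,162,67,89,0,28),box(140,162,-89,89,0,28),
   mastpt(box(-24,0,-20,20,190,204)),mastpt(box(0,21,-20,20,190,220)),np.vstack([mastpt(box(14,16,-11,11,170,195)),box(150,162,-11,11,14,28)])],
 tray=[box(-105,105,-75,75,0,24)],
 panel=[box(-5,5,-105,105,0,150)], small_panel=[box(-5,5,-65,65,0,110)],
 rack=[box(-65,65,-75,75,0,14)]+[box(a+s*12-5,a+s*12+5,b-5,b+5,14,74) for a in(-38,38) for s in(-1,1) for b in(-45,45)])
def T(p,P,z=0):
    c,s=np.cos(p[2]),np.sin(p[2]); P=np.asarray(P)/1000
    return np.stack([p[0]+c*P[:,0]-s*P[:,1],p[1]+s*P[:,0]+c*P[:,1],P[:,2]+z],1)
def render(c,name,p,z=0,k=4):
    m=np.zeros((400*k,640*k),np.uint8)
    for b in M[name]:
        h=cv2.convexHull(((proj(c,T(p,b,z))+.5)*k).astype(np.float32)); cv2.fillConvexPoly(m,h.round().astype(int),255)
    return cv2.resize(m,(640,400),interpolation=cv2.INTER_AREA)/255.
def fit(views,name,p0,z=0):
    def f(q):
        return sum(1-np.minimum(a:=render(c,name,q*S,z),m).sum()/np.maximum(a,m).sum() for c,m in views)
    S=np.array([.01,.01,.05]); best=None
    q=np.array(p0)/S
    for _ in range(2):
        o=minimize(f,q,method="Nelder-Mead",options=dict(initial_simplex=q+np.vstack([np.zeros(3),np.eye(3)])*1.5,xatol=.01,fatol=1e-4)); q=o.x
    return o.x*S,o.fun/len(views)
def wire(img,c,name,p,z=0,col=(0,0,255),k=1,off=(0,0)):
    for b in M[name]:
        u=((proj(c,T(p,b,z))+.5-off)*k).round().astype(int)
        for i in range(8):
            for j in (1,2,4):
                if not i&j: cv2.line(img,u[i].tolist(),u[i|j].tolist(),col,1,cv2.LINE_AA)
E
python3 - <<'E'
from rig import r
from lib import *
import json
cs={n:r.capture(n) for n in("top","side","wrist")}
s=r.state();TT=R.from_rotvec(s["eef_rot"]).as_matrix();w=cs["wrist"]
print("tool\n",TT.round(3));print("wristcam in tool",(TT.T@(w["position"]-s["position"])).round(4),"\n",(TT.T@R.from_rotvec(w["rotation"]).as_matrix()).round(3),w["fx"])
g=lambda c,q,i=0:r.cut_out(c,q)[i]["mask"].astype(float)
t,sd=cs["top"],cs["side"]
for n,z,p0 in(("tray",0,None),("easel",0,None),("panel",.014,None)):
    m=g(t,n);ms=g(sd,n);u=np.argwhere(m>0).mean(0)[::-1];x=ray(t,u,.03 if n!="panel" else .09)
    for yaw in ((1.57,-1.57) if n=="tray" else (-.15,) if n=="easel" else (.55,1.0)):
        for V in ([(t,m)],[(t,m),(sd,ms)]):
            p,e=fit(V,n,[x[0],x[1],yaw],z); print(n,p.round(4),round(e,3))
for q in("tube",):
    for d in r.cut_out(t,q): print(q,ray(t,np.argwhere(d["mask"]).mean(0)[::-1],.05).round(3))
E
```

```text
tool
 [[ 0.    -0.962  0.274]
 [ 0.     0.274  0.962]
 [-1.     0.     0.   ]]
wristcam in tool [-0.1422  0.0699  0.0007] 
 [[ 0.002  0.275 -0.961]
 [-0.     0.961  0.275]
 [ 1.    -0.     0.002]] 360.23497675307306Traceback (most recent call last):
  File "<stdin>", line 10, in <module>
  File "<stdin>", line 7, in <lambda>
IndexError: list index out of range
```

```bash
cat >> lib.py <<'E'
def seg(r,cam,q,near=None,n=4):
    for _ in range(n):
        c=r.capture(cam); L=r.cut_out(c,q)
        if near is not None: L=[d for d in L if np.linalg.norm(np.argwhere(d["mask"]).mean(0)[::-1]-near)<15]
        if L: return c,L[0]["mask"].astype(float)
    raise SystemExit("no "+q)
E
python3 - <<'E'
from rig import r
from lib import *
for n,z in(("tray",0),("easel",0),("panel",.014)):
    t,m=seg(r,"top",n);sd,ms=seg(r,"side",n);u=np.argwhere(m>0).mean(0)[::-1];x=ray(t,u,.03 if n!="panel" else .09)
    for yaw in ((1.57,) if n=="tray" else (-.15,) if n=="easel" else (.55,1.0)):
        for V in ([(t,m)],[(t,m),(sd,ms)]):
            p,e=fit(V,n,[x[0],x[1],yaw],z); print(n,p.round(4),round(e,3))
E
```

```text
tray [ 0.5002 -0.3393  1.3575] 0.463
tray [ 0.4997 -0.3261  1.6099] 0.452
easel [ 0.5569 -0.0164 -0.1934] 0.24
easel [ 0.5525 -0.0154 -0.1932] 0.336
panel [0.5149 0.3113 0.5615] 0.068
panel [0.5146 0.3119 0.5583] 0.068
panel [0.5149 0.3112 0.5621] 0.068
panel [0.5148 0.3118 0.5601] 0.068
```

```bash
cat >> lib.py <<'E'
def rot(x,z):
    "tool orientation from finger direction x and jaw direction z"
    x=np.array(x,float);x/=np.linalg.norm(x);z=np.array(z,float);z-=x*(x@z);z/=np.linalg.norm(z)
    return np.stack([x,np.cross(z,x),z],1)
def plan(s,wps,g,step=.045,turn=.14,hold=0):
    "wps: list of (pos, Rmat or None); prints rows"
    p=np.array(s["position"]);Q=R.from_rotvec(s["eef_rot"]).as_matrix();rows=[]
    for w in wps:
        st=w[2] if len(w)>2 else step
        p1=np.array(w[0]);Q1=Q if w[1] is None else w[1]
        rv=R.from_matrix(Q.T@Q1).as_rotvec();n=max(1,int(np.ceil(max(np.linalg.norm(p1-p)/st,np.linalg.norm(rv)/turn))))
        for k in range(n):
            Qk=Q@R.from_rotvec(rv*k/n).as_matrix();sh=Qk.T@(p1-p)/n*100
            rows.append([*(rv/n).round(3),*sh.round(2),g])
        p,Q=p1,Q1
    rows+= [[0,0,0,0,0,0,g]]*hold
    for i in range(0,len(rows),10): print("["+",".join("["+",".join(f"{v:g}" if v else "0" for v in q)+"]" for q in rows[i:i+10])+"]")
E
python3 - <<'E'
from rig import r
from lib import *
plan(r.state(),[([.50,0.02,.28],rot([0,0,-1],[0,1,0]))],1,hold=2)
E
```

```text
[[-0.019,0,0,-0.32,-3.17,-2.96,1],[-0.019,0,0,-0.32,-3.11,-3.02,1],[-0.019,0,0,-0.32,-3.06,-3.07,1],[-0.019,0,0,-0.32,-3,-3.13,1],[-0.019,0,0,-0.32,-2.94,-3.18,1],[-0.019,0,0,-0.32,-2.88,-3.24,1],[-0.019,0,0,-0.32,-2.82,-3.29,1],[-0.019,0,0,-0.32,-2.76,-3.34,1],[-0.019,0,0,-0.32,-2.7,-3.39,1],[-0.019,0,0,-0.32,-2.63,-3.44,1]]
[[-0.019,0,0,-0.32,-2.57,-3.49,1],[-0.019,0,0,-0.32,-2.5,-3.54,1],[-0.019,0,0,-0.32,-2.44,-3.58,1],[-0.019,0,0,-0.32,-2.37,-3.63,1],[-0.019,0,0,-0.32,-2.3,-3.67,1],[0,0,0,0,0,0,1],[0,0,0,0,0,0,1]]
```

Emit:
send_rows:
  series:
    - [-0.019,0,0,-0.3,-3.2,-3,1]
    - [-0.019,0,0,-0.3,-3.1,-3,1]
    - [-0.019,0,0,-0.3,-3.1,-3.1,1]
    - [-0.019,0,0,-0.3,-3,-3.1,1]
    - [-0.019,0,0,-0.3,-2.9,-3.2,1]
    - [-0.019,0,0,-0.3,-2.9,-3.2,1]
    - [-0.019,0,0,-0.3,-2.8,-3.3,1]
    - [-0.019,0,0,-0.3,-2.8,-3.3,1]
    - [-0.019,0,0,-0.3,-2.7,-3.4,1]
    - [-0.019,0,0,-0.3,-2.6,-3.4,1]

```text
t: 2.8
position: [0.3965, 0.1996, 0.2616]
eef_rot: [-1.157, 1.236, 1.157]
force: [0.1, 0.2, 0.4]
opening: 1.0
```

Emit:
send_rows:
  series:
    - [-0.019,0,0,-0.3,-2.6,-3.5,1]
    - [-0.019,0,0,-0.3,-2.5,-3.5,1]
    - [-0.019,0,0,-0.3,-2.4,-3.6,1]
    - [-0.019,0,0,-0.3,-2.4,-3.6,1]
    - [-0.019,0,0,-0.3,-2.3,-3.7,1]
    - [0,0,0,0,0,0,1]
    - [0,0,0,0,0,0,1]

```text
t: 3.5
position: [0.5195, 0.0035, 0.2787]
eef_rot: [-1.227, 1.189, 1.221]
force: [0.2, 0.5, 0.3]
opening: 0.998
```

Run:
```python
from rig import r
from lib import *
c=r.capture("wrist");L=r.cut_out(c,"easel");print([(d["confidence"],d["extent"]) for d in L])
K=[(d["confidence"],np.round(d["extent"])) for d in r.cut_out(c,"tube")];print(K)
im=c["img"][:,:,::-1].copy()
p=np.array([.5569,-.0164,-.193])
if L:
    p,e=fit([(c,L[0]["mask"].astype(float))],"easel",p);print(p,e)
    h,_=cv2.findContours(L[0]["mask"].astype(np.uint8),0,1);
wire(im,c,"easel",p)
cv2.imwrite("pics/w1.png",cv2.resize(im,None,fx=1.25,fy=1.25,interpolation=cv2.INTER_CUBIC));cv2.imwrite("pics/w1raw.png",c["img"][:,:,::-1])
np.save("w1.npy",{k:v for k,v in c.items() if k!="img"},allow_pickle=True)
```

```text
[(0.96, [199.1, 135.8, 393.6, 378.2]), (0.39, [509.6, 105.1, 639.5, 255.1]), (0.2, [225.4, 300.6, 303.4, 379.9])]
[(0.97, array([ 56., 260., 132., 314.])), (0.92, array([257., 151., 364., 197.])), (0.62, array([ 0., 23., 38., 60.])), (0.61, array([  0.,  65.,  34., 101.]))]
[ 0.55909706 -0.01997814 -0.19128583] 0.3276670250225284
```

View pics/w1.png

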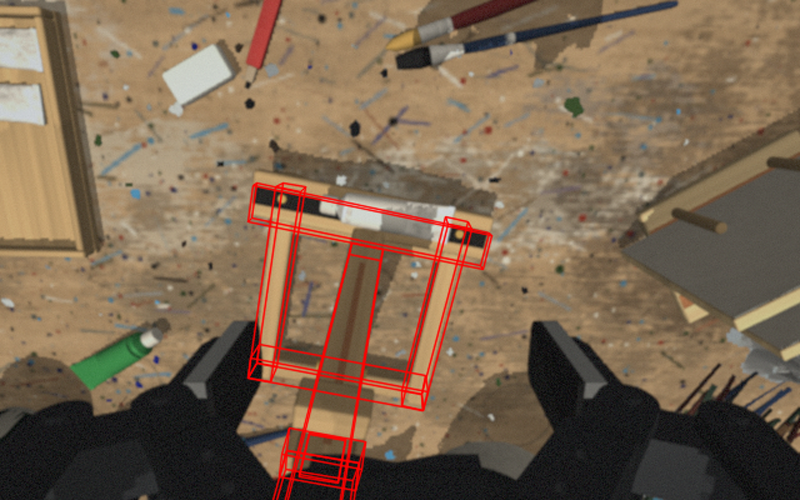

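Run:
```python
from rig import r
from lib import *
import lib
c,m=seg(r,"wrist","easel",near=(290,240),n=5)
K=[d for d in r.cut_out(c,"tube") if abs(d["extent"][0]-257)<15]
tm=K[0]["mask"] if K else np.zeros((400,640),bool)
full=np.maximum(m,tm); V=np.zeros((400,640));V[:295,200:420]=1
old=lib.render
lib.render=lambda c,n,p,z=0,k=4:old(c,n,p,z,k)*V
for v in([(c,full*V)],):
    p,e=fit(v,"easel",[.555,-.02,-.19]);print(p,e)
# tube axis
u=np.argwhere(tm)[:,::-1];pts=np.array([ray(c,q,.053)[:2] for q in u])
w,v=np.linalg.eigh(np.cov(pts.T));a=v[:,1]*np.sign(v[1,1]);ctr=pts.mean(0);t=(pts-ctr)@a;n=(pts-ctr)@[-a[1],a[0]]
print("tube ctr",ctr,"yaw",np.arctan2(-a[0],a[1]),"range",t.min(),t.max(),n.min(),n.max(),"mid",ctr+a*(t.min()+t.max())/2)
im=c["img"][:,:,::-1].copy();k=4;off=np.array([190,120])
big=cv2.resize(im[120:265,190:400],None,fx=3.8,fy=3.8,interpolation=cv2.INTER_CUBIC)
wire(big,c,"easel",p,k=3.8,off=off)
h,_=cv2.findContours(m.astype(np.uint8),cv2.RETR_LIST,cv2.CHAIN_APPROX_NONE)
for q in h: cv2.polylines(big,[((q-off+.5)*3.8).astype(int)],True,(255,255,0),1)
cv2.imwrite("pics/w2.png",big)
```

```text
no easel
```

```bash
cat > e.py <<'E'
from rig import r
from lib import *
import lib
for _ in range(6):
    c=r.capture("wrist");L=[d for d in r.cut_out(c,"easel") if d["confidence"]>.7]
    K=[d for d in r.cut_out(c,"tube") if abs(d["extent"][0]-257)<15]
    if L and K: break
m=L[0]["mask"].astype(float)
tm=K[0]["mask"]
full=np.maximum(m,tm); V=np.zeros((400,640));V[:295,200:420]=1
old=lib.render
lib.render=lambda c,n,p,z=0,k=4:old(c,n,p,z,k)*V
p,e=fit([(c,full*V)],"easel",[.555,-.02,-.19]);print(p,e)
u=np.argwhere(tm)[:,::-1];pts=np.array([ray(c,q,.053)[:2] for q in u])
w,v=np.linalg.eigh(np.cov(pts.T));a=v[:,1]*np.sign(v[1,1]);ctr=pts.mean(0);t=(pts-ctr)@a;n=(pts-ctr)@[-a[1],a[0]]
print("tube ctr",ctr,"yaw",np.arctan2(-a[0],a[1]),"range",t.min(),t.max(),n.min(),n.max(),"mid",ctr+a*(t.min()+t.max())/2)
im=c["img"][:,:,::-1].copy();off=np.array([190,120])
big=cv2.resize(im[120:265,190:400],None,fx=3.8,fy=3.8,interpolation=cv2.INTER_CUBIC)
wire(big,c,"easel",p,k=3.8,off=off)
h,_=cv2.findContours(m.astype(np.uint8),cv2.RETR_LIST,cv2.CHAIN_APPROX_NONE)
for q in h: cv2.polylines(big,[((q-off+.5)*3.8).astype(int)],True,(255,255,0),1)
cv2.imwrite("pics/w2.png",big)
E
python3 e.py
```

```text
[ 0.54963116 -0.01886306 -0.16590481] 0.1809741609616754
tube ctr [0.52859467 0.00204581] yaw -0.14186867892286906 range -0.059831872297872395 0.050169631781704145 -0.016043362885986855 0.015077161922191992 mid [ 0.52791158 -0.00273678]
```

View pics/w2.png

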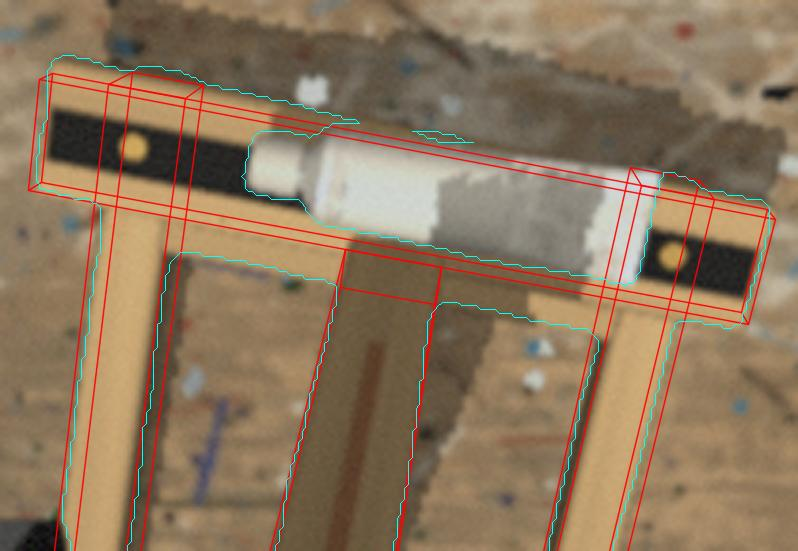

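```bash
python3 - <<'E'
s=open('lib.py').read()
s=s.replace("box(-32,162,-89,-67,0,28),box(-32,162,67,89,0,28)","box(-20,162,-87,-69,0,28),box(-20,162,69,87,0,28),box(-20,12,-87,87,0,28)")
open('lib.py','w').write(s)
E
python3 e.py
python3 - <<'E'
from rig import r
from lib import *
def hull(m):
    m=cv2.morphologyEx(m.astype(np.uint8),cv2.MORPH_OPEN,np.ones((3,3)));h=cv2.convexHull(np.argwhere(m)[:,::-1].astype(np.int32));o=np.zeros((400,640),np.uint8);cv2.fillConvexPoly(o,h,1);return o.astype(float)
t,m=seg(r,"top","tray",near=(440,235));s,ms=seg(r,"side","tray",near=(350,320),n=6)
for V in([(t,hull(m))],[(s,hull(ms))],[(t,hull(m)),(s,hull(ms))]): print(fit(V,"tray",[.5,-.33,0]))
for _ in range(3):
    for d in r.cut_out(t,"tube"):
        if d["extent"][0]>415: print("tray tube",ray(t,np.argwhere(d["mask"]).mean(0)[::-1],.025).round(3))
print(r.state()["qpos"])
E
```

```text
[ 0.5482606 -0.0183022 -0.1791378] 0.12518053837740228
tube ctr [0.52842889 0.00153232] yaw -0.14767099377843362 range -0.059341356668408084 0.050608837724595186 -0.015750680111580623 0.016054935989767927 mid [ 0.52778646 -0.00278642]
(array([ 0.47781759, -0.35182643,  0.00333804]), np.float64(0.027318873216146677))
(array([ 0.47478915, -0.35525379, -0.00151703]), np.float64(0.01987487331770532))
(array([ 0.47647937, -0.35387635,  0.00286379]), np.float64(0.03345944554793534))
tray tube [ 0.444 -0.352  0.025]
tray tube [ 0.402 -0.343  0.025]
tray tube [ 0.444 -0.352  0.025]
tray tube [ 0.402 -0.343  0.025]
tray tube [ 0.444 -0.352  0.025]
tray tube [ 0.402 -0.343  0.025]
[ 0.0061101   0.13777042 -0.16147921  1.26213777  0.00322839 -0.0182857 ]
```

Run:
```python
from rig import r
from lib import *
yw=-.15;f=np.array([np.cos(yw),np.sin(yw),0]);x=np.sin(.175)*f+[0,0,-np.cos(.175)]
Q=rot(x,f);h=np.array([.531,.019,.12]);print(Q.round(3))
plan(r.state(),[([.51,.019,.23],Q),(h,None),(h,None)],.6,turn=.145)
```

```text
[[ 0.172  0.149  0.974]
 [-0.026  0.989 -0.147]
 [-0.985 -0.     0.174]]
[[0.134,-0.009,-0.011,0.38,0.07,0.11,0.6],[0.134,-0.009,-0.011,0.38,0.09,0.1,0.6],[0.134,-0.009,-0.011,0.38,0.11,0.08,0.6],[0.134,-0.009,-0.011,0.37,0.12,0.06,0.6],[0.134,-0.009,-0.011,0.37,0.13,0.04,0.6],[0.134,-0.009,-0.011,0.37,0.14,0.02,0.6],[0.134,-0.009,-0.011,0.37,0.15,0,0.6],[0.134,-0.009,-0.011,0.37,0.15,-0.03,0.6],[0.134,-0.009,-0.011,0.37,0.15,-0.05,0.6],[0.134,-0.009,-0.011,0.36,0.15,-0.07,0.6]]
[[0.134,-0.009,-0.011,0.36,0.14,-0.09,0.6],[0.134,-0.009,-0.011,0.36,0.13,-0.12,0.6],[0.134,-0.009,-0.011,0.36,0.12,-0.14,0.6],[0,0,0,3.73,0.1,0.04,0.6],[0,0,0,3.73,0.1,0.04,0.6],[0,0,0,3.73,0.1,0.04,0.6],[0,0,0,0,0,0,0.6]]
```

Emit:
send_rows:
  series:
    - [0.134,-0.009,-0.011,0.4,0.1,0.1,0.6]
    - [0.134,-0.009,-0.011,0.4,0.1,0.1,0.6]
    - [0.134,-0.009,-0.011,0.4,0.1,0.1,0.6]
    - [0.134,-0.009,-0.011,0.4,0.1,0.1,0.6]
    - [0.134,-0.009,-0.011,0.4,0.1,0,0.6]
    - [0.134,-0.009,-0.011,0.4,0.1,0,0.6]
    - [0.134,-0.009,-0.011,0.4,0.2,0,0.6]
    - [0.134,-0.009,-0.011,0.4,0.2,0,0.6]
    - [0.134,-0.009,-0.011,0.4,0.2,-0.1,0.6]
    - [0.134,-0.009,-0.011,0.4,0.2,-0.1,0.6]

```text
t: 5.8
position: [0.5122, 0.0166, 0.2375]
eef_rot: [-0.159, 1.419, 0.145]
force: [0.9, -0.5, -0.1]
opening: 0.6
```

Emit:
send_rows:
  series:
    - [0.134,-0.009,-0.011,0.4,0.1,-0.1,0.6]
    - [0.134,-0.009,-0.011,0.4,0.1,-0.1,0.6]
    - [0.134,-0.009,-0.011,0.4,0.1,-0.1,0.6]
    - [0,0,0,3,0.1,0,0.6]
    - [0,0,0,0,0,0,0.6]

```text
t: 6.3
position: [0.5156, 0.0199, 0.1949]
eef_rot: [0.167, 1.386, -0.18]
force: [-0.2, -1.5, -0.3]
opening: 0.601
```

```bash
cat > g.py <<'E'
from rig import r
from lib import *
yw=-.15;f=np.array([np.cos(yw),np.sin(yw),0]);x=np.sin(.175)*f+[0,0,-np.cos(.175)]
Q=rot(x,f)
s=r.state();print(s["position"],s["opening"],s["force"])
plan(s,[([.531,.019,.10],Q),([.531,.019,.043],Q,.03)],.6,turn=.145,hold=1)
E
python3 g.py
```

```text
[0.51560687 0.01992283 0.19488886] 0.6009449123219384 [-0.24973701 -1.4627258  -0.27712466]
[[-0.026,0.001,0.001,3.2,0.05,-0.06,0.6],[-0.026,0.001,0.001,3.2,0.05,-0.05,0.6],[-0.026,0.001,0.001,3.2,0.05,-0.05,0.6],[0,0,0,2.81,0,-0.5,0.6],[0,0,0,2.81,0,-0.5,0.6],[0,0,0,0,0,0,0.6]]
```

Emit:
send_rows:
  series:
    - [-0.026,0,0,3.2,0,-0.1,0.6]
    - [-0.026,0,0,3.2,0,0,0.6]
    - [-0.026,0,0,3.2,0,0,0.6]
    - [0,0,0,0,0,0,0.6]

```text
t: 6.7
position: [0.5348, 0.0174, 0.1029]
eef_rot: [0.099, 1.385, -0.123]
force: [-0.8, -0.1, -0.1]
opening: 0.599
```

```bash
python3 g.py
python3 - <<'E'
from rig import r
from lib import *
c=r.capture("wrist");im=c["img"][:,:,::-1].copy()
wire(im,c,"easel",[.5483,-.0183,-.179])
u=proj(c,[[.531,.019,.053],[.528,-.003,.053]]).astype(int)
for q in u: cv2.circle(im,q.tolist(),3,(255,0,255),-1)
cv2.imwrite("pics/w3.png",im)
E
```

```text
[0.53481057 0.01744088 0.10294978] 0.5990809052697705 [-0.77795929 -0.07742144 -0.11348626]
[[0.005,0.008,0.001,0.22,0.1,-0.45,0.6],[0,0,0,2.81,0,-0.5,0.6],[0,0,0,2.81,0,-0.5,0.6],[0,0,0,0,0,0,0.6]]
```

View pics/w3.png

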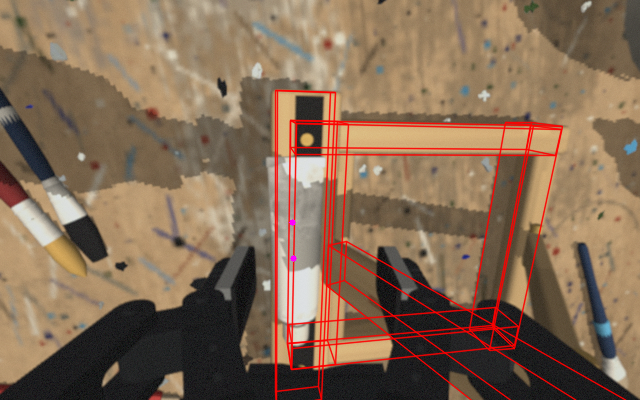

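Emit:
send_rows:
  series:
    - [0.005,0.008,0,0.2,0.1,-0.4,0.6]
    - [0,0,0,2.8,0,-0.5,0.6]
    - [0,0,0,2.8,0,-0.5,0.6]
    - [0,0,0,0,0,0,0.6]

```text
t: 7.15
position: [0.5389, 0.0197, 0.0538]
eef_rot: [0.108, 1.379, -0.126]
force: [-0.4, -1.0, 0.4]
opening: 0.6
```

```bash
python3 g.py
```

```text
[0.53888366 0.01974686 0.05384072] 0.6004079080567156 [-0.39468919 -0.96778706  0.40161528]
[[-0.002,0.007,-0.001,-2.34,-0.09,0.06,0.6],[-0.002,0.007,-0.001,-2.34,-0.09,0.04,0.6],[0,0,0,2.81,0,-0.5,0.6],[0,0,0,2.81,0,-0.5,0.6],[0,0,0,0,0,0,0.6]]
```

Emit:
send_rows:
  series:
    - [0,0.007,0,0.4,0,-0.5,0.6]
    - [0,0,0,0.5,0,-0.5,0.6]
    - [0,0,0,0,0,0,0.6]

```text
t: 7.45
position: [0.5333, 0.0215, 0.0478]
eef_rot: [0.11, 1.381, -0.126]
force: [0.2, -1.0, -0.5]
opening: 0.598
```

Emit:
send_rows:
  series:
    - [0,0,0,0,0,0,0.2]
    - [0,0,0,0,0,0,0.2]
    - [0,0,0,0,0,0,0.2]
    - [0,0,0,0,0,0,0.2]
    - [0,0,0,0,0,0,0.2]
  newtons: 40

```text
t: 7.95
position: [0.5343, 0.022, 0.0525]
eef_rot: [0.11, 1.377, -0.124]
force: [-0.9, -0.2, 0.8]
opening: 0.2
```

Run:
```python
from rig import r
from lib import *
for i in range(3):
    c=r.capture("side" if i else "wrist");s=r.state();print(s["position"].round(4) if hasattr(s["position"],"round") else s["position"],s["force"])
    if i==0:a=c["img"]
b=c["img"][150:300,290:450]
cv2.imwrite("pics/w4.png",np.hstack([a[100:400,130:530],cv2.resize(b,(320,300),interpolation=cv2.INTER_CUBIC)])[:,:,::-1])
```

```text
[0.5343 0.022  0.0524] [-0.45322345  0.38595485  1.28686666]
[0.5343 0.0221 0.0523] [-1.52920422 -0.7383453   2.42980946]
[0.5342 0.0221 0.0521] [-1.49921383  0.60645167  3.92483566]
```

View pics/w4.png

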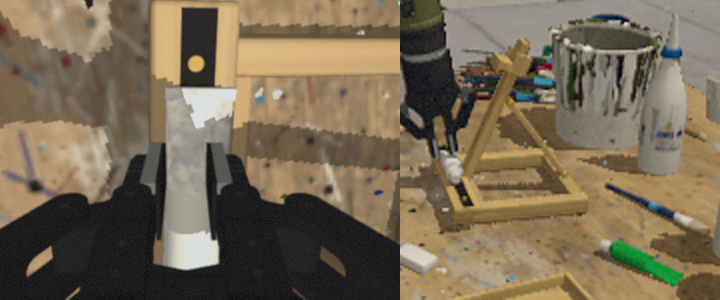

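Emit:
send_rows:
  series:
    - [0,0,0,0,0,0,0]
    - [0,0,0,0,0,0,0]
    - [0,0,0,0,0,0,0]
  newtons: 40

```text
t: 8.4
position: [0.5336, 0.0231, 0.0527]
eef_rot: [0.112, 1.379, -0.122]
force: [0.7, -1.4, 0.6]
opening: -0.001
```

Emit:
send_rows:
  series:
    - [0,0,0,-0.3,-0.2,0,0.6]
    - [0,0,0,0,-0.2,0,0.6]
    - [0,0,0,0,0,0,0.6]
    - [0,0,0,0.4,-0.1,-0.2,0.6]
    - [0,0,0,0.4,0,-0.2,0.6]
    - [0,0,0,0,0,0,0.6]

```text
t: 9.0
position: [0.5292, 0.0178, 0.0456]
eef_rot: [0.112, 1.38, -0.123]
force: [0.2, 0.6, 0.9]
opening: 0.596
```

```bash
python3 g.py|head -1
```

```text
[0.52922115 0.01779676 0.04562556] 0.5964404556408843 [0.16284583 0.60752923 0.94307049]
```

Down about 5.5 mm more (compensating the observed drift up), then close.

Emit:
send_rows:
  series:
    - [0,0,0,0.4,0,-0.05,0.6]
    - [0,0,0,0.3,0,0.1,0.6]
    - [0,0,0,0,0,0,0.6]

```text
t: 9.3
position: [0.5321, 0.0176, 0.0386]
eef_rot: [0.112, 1.378, -0.123]
force: [0.2, 0.4, 1.4]
opening: 0.6
```

Emit:
send_rows:
  series:
    - [0,0,0,0.1,0,0,0.4]
    - [0,0,0,0.1,0,0,0.2]
    - [0,0,0,0.1,0,0,0.1]
    - [0,0,0,0,0,0,0.1]
    - [0,0,0,0,0,0,0.1]
  newtons: 40

```text
t: 9.8
position: [0.5331, 0.0177, 0.0383]
eef_rot: [0.111, 1.377, -0.122]
force: [0.6, -0.2, 0.3]
opening: 0.33
```

Emit:
send_rows:
  series:
    - [0,0,0,-1.5,0,-0.5,0.1]
    - [0,0,0,-3,0,-1,0.1]
    - [0,0,0,-3,0,-1,0.1]
    - [0,0,0,-2,0,0,0.1]

```text
t: 10.2
position: [0.4842, 0.0235, 0.1236]
eef_rot: [0.111, 1.39, -0.123]
force: [-0.1, -0.1, -1.4]
opening: 0.327
```

Run:
```python
from rig import r
from lib import *
s=r.state();Q=R.from_rotvec(s["eef_rot"]).as_matrix();print(s["position"],s["opening"],Q.round(3).tolist());yw=np.arctan2(Q[1,2],Q[0,2])+.148;print(yw)
Q2=rot([0,0,-1],[np.cos(yw),np.sin(yw),0])
plan(s,[([.523,-.331,.13],Q2)],.1,hold=1)
c=r.capture("wrist");b=r.capture("side")["img"][130:280,260:420]
cv2.imwrite("pics/w5.png",np.hstack([c["img"][100:400,130:530],cv2.resize(b,(320,300),interpolation=cv2.INTER_CUBIC)])[:,:,::-1])
```

```text
[0.48415486 0.02354075 0.12363082] 0.32670615299390926 [[0.175, 0.152, 0.973], [-0.021, 0.988, -0.15], [-0.984, 0.006, 0.176]]
-0.005428310770343281
[[-0.018,0.022,0.001,0.1,-4.31,1.15,0.1],[-0.018,0.022,0.001,0.07,-4.33,1.08,0.1],[-0.018,0.022,0.001,0.04,-4.35,1,0.1],[-0.018,0.022,0.001,0.02,-4.36,0.92,0.1],[-0.018,0.022,0.001,0,-4.38,0.84,0.1],[-0.018,0.022,0.001,-0.03,-4.39,0.76,0.1],[-0.018,0.022,0.001,-0.05,-4.41,0.67,0.1],[-0.018,0.022,0.001,-0.06,-4.42,0.59,0.1],[0,0,0,0,0,0,0.1]]
```

View pics/w5.png

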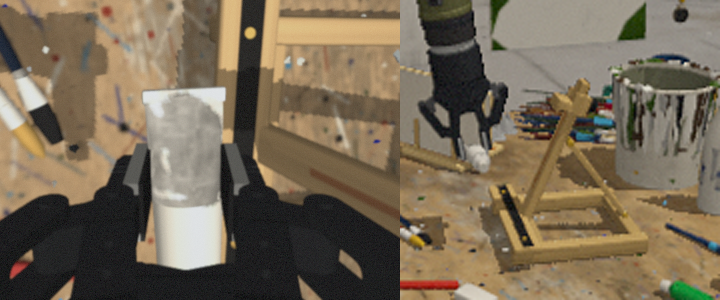

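Emit:
send_rows:
  series:
    - [-0.018,0.022,0,0.1,-4.3,1.1,0.1]
    - [-0.018,0.022,0,0.1,-4.3,1.1,0.1]
    - [-0.018,0.022,0,0,-4.3,1,0.1]
    - [-0.018,0.022,0,0,-4.4,0.9,0.1]
    - [-0.018,0.022,0,0,-4.4,0.8,0.1]
    - [-0.018,0.022,0,0,-4.4,0.8,0.1]
    - [-0.018,0.022,0,0,-4.4,0.7,0.1]
    - [-0.018,0.022,0,0,-4.4,0.6,0.1]
    - [0,0,0,0,0,0,0.1]
    - [0,0,0,0,0,0,0.1]

```text
t: 11.3
position: [0.5266, -0.3413, 0.1136]
eef_rot: [-0.0, 1.582, 0.005]
force: [-0.2, 1.0, -1.7]
opening: 0.329
```

```bash
cat > g2.py <<'E'
from rig import r
from lib import *
import sys
s=r.state();Q=R.from_rotvec(s["eef_rot"]).as_matrix();print(s["position"].round(4),s["opening"],np.round(s["force"],1),Q[:,0].round(3),np.arctan2(Q[1,2],Q[0,2]))
yw=-.0;Q2=rot([0,0,-1],[np.cos(yw),np.sin(yw),0])
plan(s,[([.526,-.331,.06],Q2),([.526,-.331,float(sys.argv[1])],Q2,.02)],.1,hold=1)
# measure tube in the top view
E
python3 g2.py .012
```

```text
[ 0.5266 -0.3413  0.1136] 0.32870489342059955 [-0.2  1.  -1.7] [-0.011  0.003 -1.   ] 0.003657911601261008
[[0.002,-0.005,-0.002,2.68,0.51,0,0.1],[0.002,-0.005,-0.002,2.68,0.51,-0.02,0.1],[0,0,0,1.6,0,0,0.1],[0,0,0,1.6,0,0,0.1],[0,0,0,1.6,0,0,0.1],[0,0,0,0,0,0,0.1]]
```

Emit:
send_rows:
  series:
    - [0,-0.005,0,2.7,0.5,0,0.1]
    - [0,-0.005,0,2.7,0.5,0,0.1]
    - [0,0,0,1.6,0,0,0.1]
    - [0,0,0,1.4,0,0,0.1]
    - [0,0,0,1,0,0,0.1]
    - [0,0,0,0,0,0,0.1]

```text
t: 11.9
position: [0.5231, -0.3233, 0.0107]
eef_rot: [0.0, 1.576, 0.012]
force: [-0.5, 0.7, -0.9]
opening: 0.329
```

```bash
python3 g2.py .008
```

```text
[ 0.5231 -0.3233  0.0107] 0.32860560506206105 [-0.5  0.7 -0.9] [-0.005  0.008 -1.   ] 0.007529916223334804
[[0.004,-0.003,-0.004,-2.47,-0.37,0.13,0.1],[0.004,-0.003,-0.004,-2.47,-0.38,0.14,0.1],[0,0,0,1.73,0,0,0.1],[0,0,0,1.73,0,0,0.1],[0,0,0,1.73,0,0,0.1],[0,0,0,0,0,0,0.1]]
```

Emit:
send_rows:
  series:
    - [0,0,0,0,-0.5,0.1,0.1]
    - [0,0,0,0,-0.4,0.1,0.1]
    - [0,0,0,0.2,0,0,0.1]
    - [0,0,0,0.2,0,0,0.1]
    - [0,0,0,0,0,0,0.1]

```text
t: 12.4
position: [0.5272, -0.3335, 0.0089]
eef_rot: [-0.002, 1.573, 0.011]
force: [0.1, 0.6, -1.4]
opening: 0.331
```

Emit:
send_rows:
  series:
    - [0,0,0,0.15,0,0,0.1]
    - [0,0,0,0.15,0,0,0.1]
    - [0,0,0,0,0,0,0.1]

```text
t: 12.7
position: [0.5276, -0.3339, 0.0072]
eef_rot: [-0.002, 1.571, 0.01]
force: [-0.8, 0.2, -0.1]
opening: 0.328
```

Emit:
send_rows:
  series:
    - [0,0,0,0,0,0,0.45]
    - [0,0,0,0,0,0,0.55]
    - [0,0,0,-1,0,0,0.55]
    - [0,0,0,-3,0,0,0.55]
    - [0,0,0,-4,0,0,0.6]
    - [0,0,0,-4,0,0,0.6]
    - [0,0,0,-4,0,0,0.6]

```text
t: 13.4
position: [0.5234, -0.3319, 0.1673]
eef_rot: [0.003, 1.582, 0.016]
force: [0.4, -0.2, -1.3]
opening: 0.602
```

Run:
```python
from rig import r
from lib import *
c=r.capture("wrist");b=r.capture("side")["img"][280:360,280:430]
cv2.imwrite("pics/w6.png",np.hstack([c["img"],cv2.resize(b,None,fx=1,fy=5,interpolation=cv2.INTER_CUBIC)])[:,:,::-1])
s=r.state();print(s["position"])
# panel grasp plan
c2,m=seg(r,"top","panel");print([fit([(c2,m)],"panel",[.515,.312,.56],.014)])
c2,m=seg(r,"side","panel",n=6);print([fit([(c2,m)],"panel",[.515,.312,.56],.014)])
```

```text
[ 0.52724398 -0.33434978  0.17277042]
[(array([0.5147029 , 0.31154522, 0.56441827]), np.float64(0.07239331321986298))]
[(array([0.515, 0.312, 0.56 ]), np.float64(0.06584907625155112))]
```

View pics/w6.png

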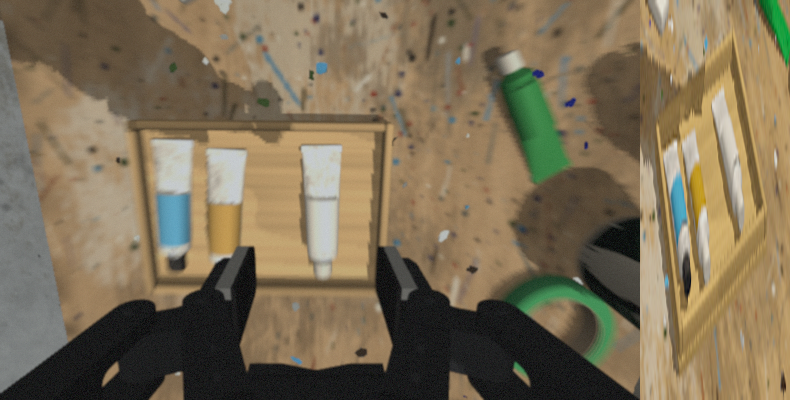

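Run:
```python
from rig import r
from lib import *
yw=.56;Q=rot([0,0,-1],[np.cos(yw),np.sin(yw),0])
plan(r.state(),[([.47,-.25,.25],None),([.42,.30,.28],Q)],.7,step=.048,hold=2)
```

```text
[[0,0,0,-2.81,2.77,-1.78,0.7],[0,0,0,-2.81,2.77,-1.78,0.7],[0,0,0,-2.81,2.77,-1.78,0.7],[-0.046,-0.001,-0.001,-0.18,4.59,-0.38,0.7],[-0.046,-0.001,-0.001,-0.19,4.6,-0.17,0.7],[-0.046,-0.001,-0.001,-0.2,4.6,0.04,0.7],[-0.046,-0.001,-0.001,-0.2,4.6,0.25,0.7],[-0.046,-0.001,-0.001,-0.21,4.58,0.46,0.7],[-0.046,-0.001,-0.001,-0.21,4.55,0.67,0.7],[-0.046,-0.001,-0.001,-0.22,4.52,0.88,0.7]]
[[-0.046,-0.001,-0.001,-0.23,4.47,1.09,0.7],[-0.046,-0.001,-0.001,-0.23,4.42,1.29,0.7],[-0.046,-0.001,-0.001,-0.24,4.35,1.5,0.7],[-0.046,-0.001,-0.001,-0.24,4.28,1.7,0.7],[-0.046,-0.001,-0.001,-0.25,4.2,1.89,0.7],[0,0,0,0,0,0,0.7],[0,0,0,0,0,0,0.7]]
```

Emit:
send_rows:
  series:
    - [0,0,0,-2.8,2.8,-1.8,0.7]
    - [0,0,0,-2.8,2.8,-1.8,0.7]
    - [0,0,0,-2.8,2.8,-1.8,0.7]
    - [-0.046,0,0,-0.2,4.6,-0.4,0.7]
    - [-0.046,0,0,-0.2,4.6,-0.2,0.7]
    - [-0.046,0,0,-0.2,4.6,0,0.7]
    - [-0.046,0,0,-0.2,4.6,0.3,0.7]
    - [-0.046,0,0,-0.2,4.6,0.5,0.7]
    - [-0.046,0,0,-0.2,4.6,0.7,0.7]
    - [-0.046,0,0,-0.2,4.5,0.9,0.7]

```text
t: 14.8
position: [0.4309, 0.0828, 0.2607]
eef_rot: [-0.24, 1.586, 0.282]
force: [2.3, 0.8, -0.3]
opening: 0.701
```

Emit:
send_rows:
  series:
    - [-0.046,0,0,-0.2,4.5,1.1,0.7]
    - [-0.046,0,0,-0.2,4.4,1.3,0.7]
    - [-0.046,0,0,-0.2,4.3,1.5,0.7]
    - [-0.046,0,0,-0.2,4.3,1.7,0.7]
    - [-0.046,0,0,-0.2,4.2,1.9,0.7]
    - [0,0,0,0,0,0,0.7]
    - [0,0,0,0,0,0,0.7]

```text
t: 15.5
position: [0.4019, 0.3246, 0.2685]
eef_rot: [-0.435, 1.563, 0.478]
force: [-0.5, 0.1, -0.1]
opening: 0.699
```

Run:
```python
from rig import r
from lib import *
s=r.state();print(s["position"],s["eef_rot"])
for _ in range(5):
    c=r.capture("wrist");L=[d for d in r.cut_out(c,"panel")];print([(d["confidence"],np.round(d["extent"])) for d in L])
    if L: break
p=np.array([.515,.312,.56])
V=np.ones((400,640));V[240:]=0
im=c["img"][:,:,::-1].copy()
if L:
    import lib;old=lib.render;lib.render=lambda c,n,q,z=0,k=4:old(c,n,q,z,k)*V
    print(fit([(c,L[0]["mask"]*V)],"panel",p,.014))
    h,_=cv2.findContours(L[0]["mask"].astype(np.uint8),cv2.RETR_LIST,cv2.CHAIN_APPROX_NONE);cv2.drawContours(im,h,-1,(255,255,0),1)
wire(im,c,"panel",p,.014)
cv2.imwrite("pics/w7.png",im)
```

```text
[0.40192046 0.32458874 0.268533  ] [-0.43488343  1.56291759  0.47841478]
[(0.72, array([388., 143., 458., 354.]))]
(array([0.51492237, 0.308711  , 0.56224785]), np.float64(0.03439910880425312))
```

View pics/w7.png

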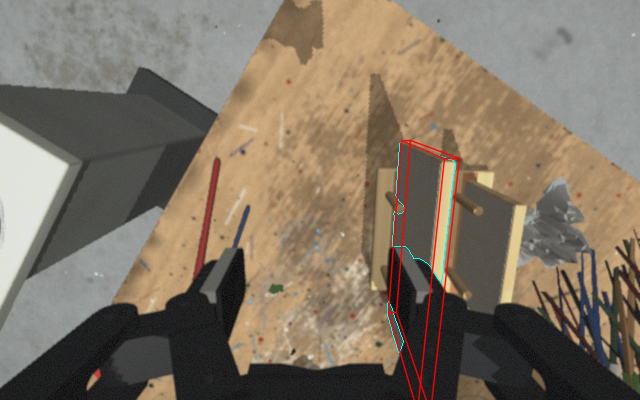

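```bash
cat > g3.py <<'E'
from rig import r
from lib import *
import sys
yw=.561;Q=rot([0,0,-1],[np.cos(yw),np.sin(yw),0])
s=r.state();P=np.array([.4767,.372,0]);d=Q.T@(s["position"]-P);e=R.from_matrix(R.from_rotvec(s["eef_rot"]).as_matrix().T@Q).as_rotvec()
print(s["position"].round(4),"off tool y,z mm",(d[1:]*1000).round(1),"rot err",e.round(3),np.round(s["force"],1))
plan(s,[(P+[0,0,float(z)],Q) for z in sys.argv[1:]],.7,step=.045,hold=1)
E
python3 g3.py .22
```

```text
[0.4024 0.3235 0.2688] off tool y,z mm [ -1.5 -88.7] rot err [ 0.017 -0.03  -0.038] [ 0.3 -0.2 -0.3]
[[0.006,-0.01,-0.013,1.54,-0.06,3.01,0.7],[0.006,-0.01,-0.013,1.57,-0.02,2.99,0.7],[0.006,-0.01,-0.013,1.6,0.01,2.97,0.7],[0,0,0,0,0,0,0.7]]
```

Emit:
send_rows:
  series:
    - [0.006,-0.01,-0.013,1.5,0,3,0.7]
    - [0.006,-0.01,-0.013,1.6,0,3,0.7]
    - [0.006,-0.01,-0.013,1.2,0,2.5,0.7]
    - [0,0,0,0,0,0,0.7]
    - [0,0,0,0,0,0,0.7]

```text
t: 16.1
position: [0.4766, 0.3624, 0.2224]
eef_rot: [-0.432, 1.528, 0.425]
force: [-0.5, -0.1, 0.4]
opening: 0.699
```

```bash
python3 g3.py .20 .145
```

```text
[0.4766 0.3624 0.2224] off tool y,z mm [-8.1 -5.2] rot err [-0.014 -0.002  0.005] [-0.5 -0.1  0.4]
[[-0.014,-0.002,0.005,2.24,0.82,0.51,0.7],[0,0,0,2.75,0,0,0.7],[0,0,0,2.75,0,0,0.7],[0,0,0,0,0,0,0.7]]
```

Emit:
send_rows:
  series:
    - [-0.014,0,0.005,2,0.8,0.5,0.7]
    - [0,0,0,2.5,0,0,0.7]
    - [0,0,0,2,0,0,0.7]
    - [0,0,0,0,0,0,0.7]

```text
t: 16.5
position: [0.4771, 0.3669, 0.1588]
eef_rot: [-0.434, 1.527, 0.435]
force: [0.1, 0.1, -0.1]
opening: 0.704
```

```bash
python3 g3.py .129
```

```text
[0.4771 0.3669 0.1588] off tool y,z mm [-4.6 -2.4] rot err [-0.006 -0.    -0.001] [ 0.1  0.1 -0.1]
[[-0.006,0,-0.001,2.98,0.46,0.23,0.7],[0,0,0,0,0,0,0.7]]
```

Emit:
send_rows:
  series:
    - [-0.006,0,0,1.5,0.3,0.1,0.7]
    - [0,0,0,1.2,0.2,0.1,0.7]
    - [0,0,0,0,0,0,0.7]

```text
t: 16.8
position: [0.4769, 0.3705, 0.1349]
eef_rot: [-0.435, 1.524, 0.438]
force: [1.1, -0.5, -0.5]
opening: 0.701
```

```bash
python3 g3.py .129
```

```text
[0.4769 0.3705 0.1349] off tool y,z mm [-1.4 -0.7] rot err [-0.003  0.003 -0.001] [ 1.1 -0.5 -0.5]
[[-0.003,0.003,-0.001,0.59,0.14,0.06,0.7],[0,0,0,0,0,0,0.7]]
```

Emit:
send_rows:
  series:
    - [0,0,0,0.4,0.1,0,0.5]
    - [0,0,0,0,0,0,0.2]
    - [0,0,0,0,0,0,0]
    - [0,0,0,0,0,0,0]
    - [0,0,0,0,0,0,0]
    - [0,0,0,0,0,0,0]
  newtons: 100

```text
t: 17.4
position: [0.4775, 0.3719, 0.1343]
eef_rot: [-0.433, 1.521, 0.439]
force: [-0.1, 0.2, -2.2]
opening: 0.102
```

Run:
```python
from rig import r
import numpy as np
s=r.state();print(s["position"].round(4),s["eef_rot"].round(4),s["opening"],s["force"].round(1));np.save("grip.npy",np.r_[s["position"],s["eef_rot"]])
```

```text
[0.4775 0.3719 0.1343] [-0.4333  1.5207  0.4389] 0.10185981818214891 [-0.1  0.2 -2.2]
```

Emit:
send_rows:
  series:
    - [0,0,0,-1,0,0,0]
    - [0,0,0,-2,0,0,0]
    - [0,0,0,-2.5,0,0,0]
    - [0,0,0,-2.5,0,0,0]
    - [0,0,0,-2.5,0,0,0]
    - [0,0,0,-1,0,0,0]
    - [0,0,0,0,0,0,0]

```text
t: 18.1
position: [0.4765, 0.3711, 0.2553]
eef_rot: [-0.434, 1.522, 0.439]
force: [0.3, 0.7, -1.9]
opening: 0.098
```

```bash
cat > g4.py <<'E'
from rig import r
from lib import *
g=np.load("grip.npy");Qg=R.from_rotvec(g[3:]).as_matrix();pp=np.array([.515,.311,.014]);Rp=R.from_euler("z",.561).as_matrix()
# panel pose in tool frame at the grip
Rtp=Qg.T@Rp; ptp=Qg.T@(pp-g[:3])
E=np.array([.5483,-.0183,-.179])
def panel_now(s):
    Q=R.from_rotvec(s["eef_rot"]).as_matrix();return s["position"]+Q@ptp,Q@Rtp
def in_easel(s):
    "panel underside middle in the mast frame (x off mast front is back face -> back gap, y, slope)"
    p,Rm=panel_now(s);Re=R.from_euler("z",E[2]).as_matrix();l=Re.T@(p-[E[0],E[1],0.04]);ex=np.array([np.cos(A),0,-np.sin(A)]);ez=np.array([np.sin(A),0,np.cos(A)])
    D=(Re@np.stack([ex,[0,1,0],ez],1)).T@Rm
    return np.array([l@ex+.005,l[1],l@ez])*1000,R.from_matrix(D).as_rotvec()
def target(x,y,z,tilt=A):
    "tool pose that puts the panel's back face x mm behind mast front, y, slope z"
    Re=R.from_euler("zy",[E[2],0]).as_matrix()@R.from_euler("y",tilt).as_matrix()
    Rm=R.from_euler("z",E[2]).as_matrix()@R.from_euler("y",A).as_matrix()
    p=np.array([E[0],E[1],.04])+Rm@(np.array([x-5,y,z])/1000)
    Q=Re@Rtp.T; return p-Q@ptp,Q
E
python3 - <<'E'
from g4 import *
s=r.state();print(s["position"].round(4),s["opening"],s["force"].round(1),in_easel(s));
for a in((-60,0,60),(-1,0,2)):
    t=target(*a);print(t[0].round(3),t[1].round(3).tolist())
p1,Q1=target(-70,0,70,.0);print(p1)
plan(s,[([.42,.28,.27],None),(p1,Q1),(target(-50,0,40))],0,step=.045,turn=.13,hold=2)
E
```

```text
[0.4765 0.3711 0.2553] 0.09835220485336556 [ 0.3  0.7 -1.9] (array([-116.25608518,  317.15062814,   53.48157255]), array([-0.14227855, -0.36501329,  0.73122352]))
[0.569 0.051 0.231] [[-0.362, 0.182, 0.914], [0.067, 0.983, -0.169], [-0.93, 0.0, -0.369]]
[0.601 0.045 0.155] [[-0.362, 0.182, 0.914], [0.067, 0.983, -0.169], [-0.93, 0.0, -0.369]]
[0.5190515  0.05962888 0.25325552]
[[0,0,0,-0.51,-1.58,-3.2,0],[0,0,0,-0.51,-1.58,-3.2,0],[0,0,0,-0.51,-1.58,-3.2,0],[0.123,0,-0.001,0.27,-3.99,-0.54,0],[0.123,0,-0.001,0.27,-4.03,-0.05,0],[0.123,0,-0.001,0.27,-4,0.45,0],[0.123,0,-0.001,0.28,-3.92,0.94,0],[0.123,0,-0.001,0.28,-3.77,1.41,0],[0.123,0,-0.001,0.28,-3.57,1.86,0],[0,0.128,-0.001,1.49,0,1.73,0]]
[[0,0.128,-0.001,1.25,0.01,1.91,0],[0,0.128,-0.001,1,0.01,2.05,0],[0,0,0,0,0,0,0],[0,0,0,0,0,0,0]]
```

Emit:
send_rows:
  series:
    - [0,0,0,-0.5,-1.6,-3.2,0]
    - [0,0,0,-0.5,-1.6,-3.2,0]
    - [0,0,0,-0.5,-1.6,-3.2,0]
    - [0.123,0,0,0.2,-4,-0.5,0]
    - [0.123,0,0,0.2,-4,0,0]
    - [0.123,0,0,0.2,-4,0.4,0]
    - [0.123,0,0,0.2,-3.9,0.9,0]
    - [0.123,0,0,0.2,-3.7,1,0]
    - [0.123,0,0,0.2,-3,1,0]
    - [0,0,0,0,0,0,0]

```text
t: 19.1
position: [0.5006, 0.0546, 0.2445]
eef_rot: [0.161, 1.574, -0.163]
force: [-0.2, 0.9, -1.6]
opening: 0.099
```

```bash
cat > g5.py <<'E'
from g4 import *
import sys
s=r.state();a,b=in_easel(s);print(s["position"].round(4),round(s["opening"],3),s["force"].round(1),"panel in mast frame",a.round(1),b.round(3))
print("q",s["qpos"].round(2))
w=[eval(q) for q in sys.argv[1:]]
plan(s,[(*target(*q),) for q in w],0,step=.035,turn=.13,hold=1)
E
python3 g5.py "(-50,0,50)" "(-25,0,30)"
```

```text
[0.5006 0.0546 0.2445] 0.099 [-0.2  0.9 -1.6] panel in mast frame [-86.2  -8.6  54.4] [ 0.001 -0.368 -0.023]
q [ 0.11  0.14 -0.24  1.2   0.    1.88]
[[-0.008,0.123,-0.001,0.85,0.34,2.44,0],[-0.008,0.123,-0.001,0.55,0.32,2.53,0],[-0.008,0.123,-0.001,0.23,0.31,2.58,0],[0,0,0,2.02,0.01,2.49,0],[0,0,0,0,0,0,0]]
```

Emit:
send_rows:
  series:
    - [-0.008,0.123,0,0.8,0.3,2.4,0]
    - [-0.008,0.123,0,0.5,0.3,2.4,0]
    - [-0.008,0.123,0,0.2,0.3,2,0]
    - [0,0,0,0,0,0,0]
    - [0,0,0,0,0,0,0]

```text
t: 19.6
position: [0.5593, 0.0508, 0.206]
eef_rot: [0.178, 1.98, -0.114]
force: [-0.4, 0.8, -0.1]
opening: 0.1
```

```bash
python3 g5.py "(-30,0,30)"
python3 - <<'E'
from g4 import *
s=r.state();c=r.capture("side");b=r.capture("wrist")
import lib
from lib import *
im=c["img"][:,:,::-1].copy()
p,Rm=panel_now(s)
big=cv2.resize(im[120:290,240:430],None,fx=2.35,fy=2.35,interpolation=cv2.INTER_CUBIC)
u=((proj(c,p+M["panel"][0]/1000@Rm.T)-[240,120]+.5)*2.35).astype(int)
for i in range(8):
    for j in(1,2,4):
        if not i&j: cv2.line(big,u[i].tolist(),u[i|j].tolist(),(0,0,255),1)
wb=b["img"][:,:,::-1][:, 140:500]
cv2.imwrite("pics/w8.png",np.hstack([big[:399],wb[:399]]))
E
```

```text
[0.5593 0.0508 0.206 ] 0.1 [-0.4  0.8 -0.1] panel in mast frame [-63.4  -1.6  33.3] [-0.     0.038  0.005]
q [0.04 0.62 0.28 1.63 0.09 1.77]
[[0.005,-0.038,0.001,0.22,0.15,2.93,0],[0,0,0,0,0,0,0]]
```

View pics/w8.png

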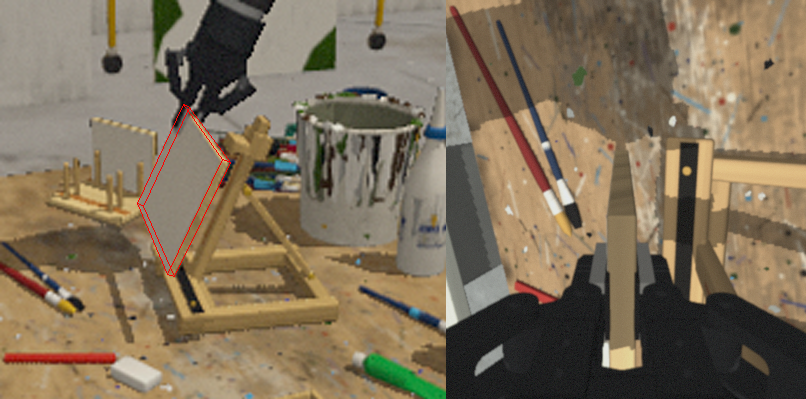

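Emit:
send_rows:
  series:
    - [0.003,-0.038,0,0.2,0.1,2.5,0]
    - [0,0,0,1,0.1,1,0]
    - [0,0,0,0,0,0,0]

```text
t: 20.0
position: [0.5841, 0.0494, 0.1901]
eef_rot: [0.175, 1.928, -0.116]
force: [-0.9, 0.0, -1.5]
opening: 0.101
```

```bash
python3 g5.py "(-8,0,8)"
```

```text
[0.5841 0.0494 0.1901] 0.101 [-0.9  0.  -1.5] panel in mast frame [-28.3   1.7  27.5] [ 0.001 -0.015  0.006]
q [0.04 0.63 0.27 1.57 0.08 1.77]
[[0.006,0.015,-0.001,2,-0.16,2.2,0],[0,0,0,0,0,0,0]]
```

Emit:
send_rows:
  series:
    - [0,0.015,0,0.8,-0.1,1,0]
    - [0.004,0,0,0.8,-0.1,0.8,0]
    - [0,0,0,0,0,0,0]

```text
t: 20.3
position: [0.5809, 0.0505, 0.1775]
eef_rot: [0.188, 1.963, -0.117]
force: [1.6, 0.0, -2.2]
opening: 0.101
```

```bash
python3 g5.py "(-4,0,3)"
```

```text
[0.5809 0.0505 0.1775] 0.101 [ 1.6  0.  -2.2] panel in mast frame [-31.6   2.9  14.2] [ 0.007  0.022 -0.002]
q [0.04 0.66 0.29 1.59 0.09 1.77]
[[-0.002,-0.022,-0.007,1.12,-0.2,2.5,0],[0,0,0,0,0,0,0]]
```

Emit:
send_rows:
  series:
    - [0,-0.02,0,0,-0.1,1,0]
    - [0,0,0,0,-0.1,1,0]
    - [0,0,0,0,0,0,0]
    - [0,0,0,0,0,0,0]

```text
t: 20.7
position: [0.5806, 0.051, 0.1783]
eef_rot: [0.199, 1.975, -0.118]
force: [1.0, -0.5, -0.2]
opening: 0.099
```

```bash
python3 g5.py "(-4,0,3)"
```

```text
[0.5806 0.051  0.1783] 0.099 [ 1.  -0.5 -0.2] panel in mast frame [-34.2   4.   14.5] [ 0.012  0.035 -0.007]
q [0.03 0.67 0.3  1.6  0.1  1.78]
[[-0.008,-0.035,-0.012,1.15,-0.24,2.59,0],[0,0,0,0,0,0,0]]
```

Emit:
send_rows:
  series:
    - [0,-0.03,0,0,0,1.5,0]

```text
t: 20.8
position: [0.5879, 0.0502, 0.1747]
eef_rot: [0.201, 1.957, -0.122]
force: [-43.5, 11.2, 18.9]
opening: 0.099
```

Run:
```python
from g4 import *
s=r.state();print({k:np.round(v,3).tolist() for k,v in s.items()},in_easel(s))
c=r.capture("side");b=r.capture("top")
im=c["img"][:,:,::-1]
cv2.imwrite("pics/w9.png",np.hstack([cv2.resize(im[70:270,240:430],None,fx=2.1,fy=2.1,interpolation=cv2.INTER_CUBIC)[:400],cv2.resize(b["img"][:,:,::-1][100:240,250:390],(400,400),interpolation=cv2.INTER_CUBIC)]))
```

```text
{'t': 20.8, 'qpos': [0.032, 0.67, 0.3, 1.584, 0.096, 1.781], 'dq': [-0.004, -0.008, -0.044, -0.151, -0.014, 0.061], 'joint_torque': [-5.466, -62.949, 45.533, -15.579, -3.264, -2.808], 'position': [0.588, 0.05, 0.175], 'eef_rot': [0.201, 1.957, -0.122], 'force': [-43.536, 11.202, 18.887], 'wrist_torque': [1.155, 8.92, -2.562], 'opening': 0.099} (array([-24.15466397,   4.59764167,  13.77509591]), array([ 0.0136167 ,  0.01690444, -0.01126813]))
```

View pics/w9.png

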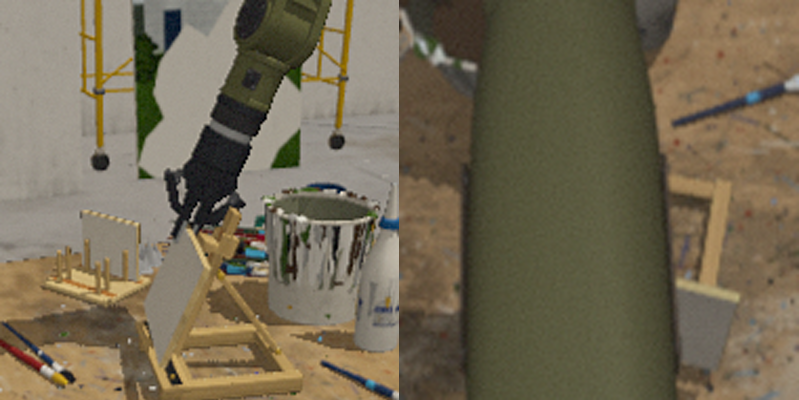

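Emit:
send_rows:
  series:
    - [0,0,0,0,0,-1,0]
    - [0,0,0,0,0,0,0]

```text
t: 21.1
position: [0.5743, 0.0525, 0.1801]
eef_rot: [0.202, 1.964, -0.123]
force: [0.5, -0.2, -1.5]
opening: 0.103
```

Run:
```python
from g4 import *
s=r.state();print(in_easel(s),s["force"].round(1))
c=r.capture("side")
ep=E.copy()
for nm,i in(("jawblock",-3),("collar",-2),("mast",1),("ledge",0)):
    u=proj(c,T(ep,M["easel"][i]));print(nm,u.min(0).round(),u.max(0).round())
for q in("jaw","clamp","easel","panel"):
    print(q,[(round(d["confidence"],2),np.round(d["extent"]).tolist()) for d in r.cut_out(c,q)])
p,Rm=panel_now(s)
u=proj(c,p+M["panel"][0]/1000@Rm.T);print("panel pred",u.round(0).tolist())
L=[d for d in r.cut_out(c,"panel") if d["extent"][0]>290]
im=c["img"]
# fit easel on the initial side picture outline: mast only
a=cv2.imread("pics/side0.png");big=cv2.resize(a[150:290,280:400],None,fx=3.3,fy=3.3,interpolation=cv2.INTER_CUBIC);wire(big,c,"easel",ep,k=3.3,off=np.array([280,150]))
b=cv2.resize(im[150:290,280:400,::-1],None,fx=3.3,fy=3.3,interpolation=cv2.INTER_CUBIC);wire(b,c,"easel",ep,k=3.3,off=np.array([280,150]))
v=((u-[280,150]+.5)*3.3).astype(int)
for i in range(8):
    for j in(1,2,4):
        if not i&j: cv2.line(b,v[i].tolist(),v[i|j].tolist(),(255,0,255),1)
cv2.imwrite("pics/w10.png",np.hstack([big,b]));print(big.shape)
```

```text
(array([-39.85545521,   4.44278985,  13.58303846]), array([ 0.01305788,  0.02379596, -0.01221947])) [ 0.5 -0.2 -1.5]
jawblock [338. 171.] [351. 182.]
collar [345. 168.] [359. 184.]
mast [321. 167.] [357. 239.]
ledge [305. 221.] [330. 258.]
jaw [(0.46, [334.0, 184.0, 358.0, 191.0])]
clamp [(0.68, [330.0, 177.0, 356.0, 190.0])]
easel [(0.94, [305.0, 167.0, 380.0, 264.0])]
panel [(0.8, [305.0, 176.0, 340.0, 248.0]), (0.57, [334.0, 177.0, 360.0, 193.0])]
panel pred [[315.0, 244.0], [337.0, 196.0], [303.0, 213.0], [322.0, 171.0], [318.0, 245.0], [341.0, 197.0], [305.0, 214.0], [324.0, 172.0]]
(462, 396, 3)
```

View pics/w10.png

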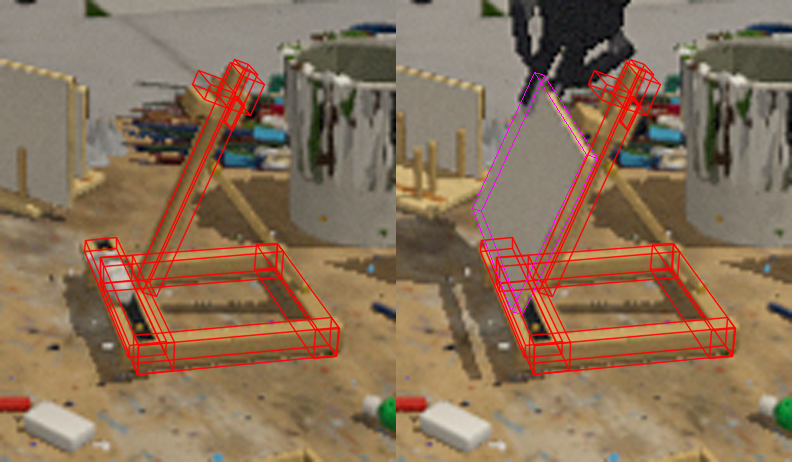

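```bash
cat > cl.py <<'E'
from g4 import *
def cbox(s): return [mastpt(box(-24,0,-20,20,190-s,204-s)),mastpt(box(-24,-18,-20,20,185-s,190-s)),mastpt(box(0,21,-20,20,190-s,220-s)),mastpt(box(21,39,-8,8,197-s,213-s))]
def cfit(c,m):
    best=[]
    for s in np.arange(-5,62,1.):
        M["c"]=cbox(s);a=render(c,"c",E);best.append(np.minimum(a,m).sum()/np.maximum(a,m).sum())
    i=int(np.argmax(best));return i-5,round(best[i],2)
if __name__=="__main__":
    for k in range(4):
        c=r.capture("side")
        for q in("clamp","jaw"):
            for d in r.cut_out(c,q):
                if 325<d["extent"][0]<345: print(q,d["extent"],round(d["confidence"],2),cfit(c,d["mask"].astype(float)))
E
python3 cl.py
python3 - <<'E'
# direct: sample brightness of the pictures along the mast front-face line, before and now
from cl import *
c=r.capture("side");a=cv2.imread("pics/side0.png")[:,:,::-1];b=c["img"]
z=np.arange(100,226,4.)
for x,y in((-12,-20.),):
    P=proj(c,T(E,mastpt(np.stack([np.full_like(z,x),np.full_like(z,y),z],1))))
    for zz,u in zip(z,P):
        f=lambda im:cv2.getRectSubPix(im,(1,1),tuple(u.astype(float))).ravel().astype(int)
        print(int(zz),u.round(0),f(np.ascontiguousarray(a)),f(np.ascontiguousarray(b)))
E
```

```text
clamp [332.8, 182.1, 354.8, 192.8] 0.72 (31, np.float64(0.7))
jaw [332.4, 183.5, 357.2, 192.9] 0.64 (32, np.float64(0.63))
clamp [335.1, 178.5, 355.0, 192.2] 0.62 (31, np.float64(0.73))
clamp [333.1, 179.7, 355.9, 194.0] 0.7 (31, np.float64(0.67))
jaw [333.9, 179.0, 358.3, 191.8] 0.73 (32, np.float64(0.68))
clamp [331.9, 180.0, 355.6, 193.0] 0.68 (32, np.float64(0.69))
jaw [332.7, 180.4, 357.4, 193.3] 0.5 (31, np.float64(0.68))
100 [333. 209.] [103  74  40] [152 130  86]
104 [333. 207.] [104  73  38] [151 130  84]
108 [334. 206.] [104  74  40] [146 124  82]
112 [334. 205.] [102  74  38] [145 121  80]
116 [335. 204.] [106  81  46] [143 124  82]
120 [335. 202.] [103  75  42] [145 124  83]
124 [336. 201.] [103  77  43] [146 127  81]
128 [336. 200.] [106  78  46] [155 135  93]
132 [337. 199.] [103  72  40] [152 132  89]
136 [338. 198.] [105  77  42] [190 165 113]
140 [338. 196.] [108  74  41] [205 178 122]
144 [339. 195.] [105  78  45] [139 110  68]
148 [339. 194.] [107  81  43] [107  80  46]
152 [340. 193.] [106  78  44] [111  82  46]
156 [340. 191.] [104  76  42] [111  83  47]
160 [341. 190.] [103  73  38] [137 109  66]
164 [341. 189.] [104  75  38] [145 116  72]
168 [342. 188.] [105  75  42] [153 122  72]
172 [342. 186.] [103  75  42] [178 149  96]
176 [343. 185.] [110  88  53] [122  92  56]
180 [344. 184.] [139 110  69] [107  80  44]
184 [344. 183.] [147 119  71] [110  80  43]
188 [345. 181.] [171 142  86] [108  79  43]
192 [345. 180.] [145 114  70] [108  75  41]
196 [346. 179.] [102  75  40] [113  85  47]
200 [346. 178.] [106  84  48] [113  92  54]
204 [347. 176.] [108  84  49] [114  91  50]
208 [348. 175.] [110  88  52] [113  89  51]
212 [348. 174.] [105  83  47] [114  92  52]
216 [349. 173.] [105  83  48] [114  91  52]
220 [349. 171.] [107  86  48] [115  92  54]
224 [350. 170.] [130 103  56] [140 113  69]
```

```bash
python3 g5.py "(-40,0,-6)"
```

```text
[0.5746 0.0524 0.1788] 0.097 [-0.1 -0.2 -1.7] panel in mast frame [-39.4   4.4  12.6] [ 0.013  0.025 -0.013]
q [0.03 0.65 0.27 1.58 0.1  1.79]
[[-0.013,-0.025,-0.013,1.95,-0.31,-0.42,0],[0,0,0,0,0,0,0]]
```

Emit:
send_rows:
  series:
    - [-0.007,-0.013,-0.007,0.9,-0.2,-0.2,0]
    - [-0.007,-0.013,-0.007,0.9,-0.2,-0.2,0]
    - [0,0,0,0,0,0,0]

```text
t: 22.35
position: [0.5634, 0.0505, 0.1633]
eef_rot: [0.176, 1.94, -0.121]
force: [-0.8, 0.4, -0.7]
opening: 0.097
```

```bash
python3 g5.py "(-30,0,-9)"
```

```text
[0.5634 0.0505 0.1633] 0.097 [-0.8  0.4 -0.7] panel in mast frame [-39.1  -1.2  -4.8] [-0.001 -0.002  0.001]
q [0.04 0.61 0.18 1.51 0.08 1.78]
[[0.001,0.002,0.001,0.42,0.11,0.94,0],[0,0,0,0,0,0,0]]
```

Emit:
send_rows:
  series:
    - [0,0,0,0.2,0,1,0]
    - [0,0,0,0,0,1,0]
    - [0,0,0,0,0,0,0]

```text
t: 22.65
position: [0.5833, 0.0471, 0.1542]
eef_rot: [0.177, 1.94, -0.121]
force: [1.3, -0.1, -1.5]
opening: 0.102
```

```bash
python3 g5.py "(-8,0,-1)"
```

```text
[0.5833 0.0471 0.1542] 0.102 [ 1.3 -0.1 -1.5] panel in mast frame [-16.9  -1.   -5.8] [-0.001 -0.003  0.001]
q [0.04 0.65 0.23 1.52 0.08 1.77]
[[0.001,0.003,0.001,-0.48,0.1,0.94,0],[0,0,0,0,0,0,0]]
```

Emit:
send_rows:
  series:
    - [0,0,0,-0.3,0.1,0.5,0]
    - [0,0,0,-0.2,0,0.4,0]
    - [0,0,0,0,0,0,0]

```text
t: 22.95
position: [0.5954, 0.0459, 0.1551]
eef_rot: [0.178, 1.94, -0.121]
force: [1.1, 1.0, -1.7]
opening: 0.104
```

```bash
python3 g5.py "(-2,0,1)"
```

```text
[0.5954 0.0459 0.1551] 0.104 [ 1.1  1.  -1.7] panel in mast frame [-6.   0.  -0.4] [-0.001 -0.002  0.001]
q [0.03 0.68 0.28 1.54 0.08 1.77]
[[0.001,0.002,0.001,-0.14,-0.01,0.44,0],[0,0,0,0,0,0,0]]
```

Now push gently back in small steps, reading the force.

Emit:
send_rows:
  series:
    - [0,0,0,0,0,0.3,0]

```text
t: 23.05
position: [0.5982, 0.0454, 0.1542]
eef_rot: [0.178, 1.94, -0.121]
force: [-1.1, 1.0, 1.6]
opening: 0.097
```

Emit:
send_rows:
  series:
    - [0,0,0,0,0,0.3,0]

```text
t: 23.15
position: [0.5991, 0.0454, 0.1538]
eef_rot: [0.18, 1.944, -0.121]
force: [-11.0, 2.7, 6.8]
opening: 0.102
```

```bash
python3 g5.py "(0,0,0)"
```

```text
[0.5991 0.0454 0.1538] 0.102 [-11.    2.7   6.8] panel in mast frame [-2.8  0.3 -0.3] [ 0.     0.002 -0.001]
q [0.03 0.69 0.29 1.55 0.08 1.77]
[[-0.001,-0.002,0,-0.03,-0.02,0.25,0],[0,0,0,0,0,0,0]]
```

Emit:
send_rows:
  series:
    - [0,0,0,0.2,0,0,0]

```text
t: 23.25
position: [0.5977, 0.0457, 0.1526]
eef_rot: [0.18, 1.946, -0.122]
force: [3.5, -0.6, 15.3]
opening: 0.102
```

Emit:
send_rows:
  series:
    - [0,0,0,0.2,0,0.1,0]

```text
t: 23.35
position: [0.5979, 0.0457, 0.1525]
eef_rot: [0.181, 1.945, -0.122]
force: [-1.0, -1.2, 18.6]
opening: 0.091
```

```bash
python3 g5.py "(0,0,0)"|head -1
```

```text
[0.5979 0.0457 0.1525] 0.091 [-1.  -1.2 18.6] panel in mast frame [-3.5  0.4 -2. ] [ 0.001  0.003 -0.001]
```

Emit:
send_rows:
  series:
    - [0,0,0,-0.1,0,0.3,0]

```text
t: 23.45
position: [0.5987, 0.0455, 0.1531]
eef_rot: [0.182, 1.949, -0.122]
force: [-12.8, 1.8, -4.2]
opening: 0.097
```

Emit:
send_rows:
  series:
    - [0,0,0,0,0,0.2,0]

```text
t: 23.55
position: [0.5982, 0.0456, 0.1527]
eef_rot: [0.183, 1.954, -0.123]
force: [-6.4, 1.2, 3.5]
opening: 0.101
```

```bash
python3 g5.py "(0,0,0)"|head -1;python3 - <<'E'
from cl import *
s=r.state();print(s["wrist_torque"])
for k in range(3):
    c=r.capture("side")
    for d in r.cut_out(c,"panel"):
        if d["extent"][0]>295:
            p,Rm=panel_now(s);
            print("panel mask",d["extent"],"pred",proj(c,p+M["panel"][0]/1000@Rm.T).min(0).round(1),proj(c,p+M["panel"][0]/1000@Rm.T).max(0).round(1))
    for d in r.cut_out(c,"clamp"):
        if 325<d["extent"][0]<345: print("clamp",cfit(c,d["mask"].astype(float)))
E
```

```text
[0.5982 0.0456 0.1527] 0.101 [-6.4  1.2  3.5] panel in mast frame [-4.6  0.4 -1.7] [ 0.001  0.012 -0.004]
[ 0.01572611  0.99342116 -0.46711396]
panel mask [312.0, 186.5, 349.5, 254.5] pred [310.6 179.5] [350.1 253. ]
clamp (32, np.float64(0.56))
panel mask [312.8, 187.8, 349.2, 256.9] pred [310.6 179.5] [350.1 253. ]
clamp (31, np.float64(0.75))
panel mask [313.7, 187.1, 347.6, 255.8] pred [310.6 179.5] [350.1 253. ]
panel mask [333.1, 177.1, 358.9, 192.8] pred [310.6 179.5] [350.1 253. ]
clamp (31, np.float64(0.63))
```

Emit:
send_rows:
  series:
    - [0,-0.008,0,-0.2,0,0,0]
    - [0,-0.008,0,0,0,0.2,0]
    - [0,0,0,0,0,0.2,0]

```text
t: 24.3
position: [0.5992, 0.0455, 0.154]
eef_rot: [0.183, 1.944, -0.125]
force: [-7.7, 1.1, 4.9]
opening: 0.097
```

```bash
python3 g5.py "(0,0,0)"|head -1
```

```text
[0.5992 0.0455 0.154 ] 0.097 [-7.7  1.1  4.9] panel in mast frame [-3.1  0.5 -0.1] [ 0.001  0.002 -0.005]
```

Emit:
send_rows:
  series:
    - [0,-0.005,0,0.15,0,0.1,0]

```text
t: 24.4
position: [0.5985, 0.0456, 0.153]
eef_rot: [0.183, 1.941, -0.126]
force: [-3.7, 0.2, 4.3]
opening: 0.095
```

Emit:
send_rows:
  series:
    - [0,-0.005,0,0.05,0,0.1,0]

```text
t: 24.5
position: [0.5985, 0.0455, 0.1528]
eef_rot: [0.183, 1.937, -0.127]
force: [-2.3, 0.4, 5.1]
opening: 0.102
```

```bash
python3 g5.py "(0,0,0)"|head -1
```

```text
[0.5985 0.0455 0.1528] 0.102 [-2.3  0.4  5.1] panel in mast frame [-2.5  0.3 -1.5] [ 0.001 -0.005 -0.006]
```

Emit:
send_rows:
  series:
    - [0,0.004,0,0,0,0.15,0]
    - [0,0,0,0,0,0.05,0]

```text
t: 24.7
position: [0.5985, 0.0455, 0.1529]
eef_rot: [0.184, 1.943, -0.127]
force: [-4.8, 0.4, 0.6]
opening: 0.095
```

Emit:
send_rows:
  series:
    - [0,0,0,0,0,0,0.15]
    - [0,0,0,0,0,0,0.2]
    - [0,0,0,0,0,0,0.3]
    - [0,0,0,0,0,0,0.35]
    - [0,0,0,0,0,0,0.35]

```text
t: 25.2
position: [0.6018, 0.0448, 0.1527]
eef_rot: [0.182, 1.936, -0.126]
force: [0.9, -0.4, 0.0]
opening: 0.354
```

```bash
python3 g5.py "(0,0,0)"|head -1
cat > pf.py <<'E'
from cl import *
from lib import *
import lib
def pfit(cams=("side",)):
    V=[]
    for n in cams:
        for _ in range(4):
            c=r.capture(n);L=[d for d in r.cut_out(c,"panel") if d["extent"][0]>295 and d["extent"][3]-d["extent"][1]>35 or n=="top" and 280<d["extent"][0]<350 ]
            if L: V.append((c,L[0]["mask"].astype(float)));print(n,L[0]["extent"]);break
    def rend(c,q):
        Re=R.from_euler("z",E[2]+q[3]).as_matrix()@R.from_euler("y",A+q[4]).as_matrix()
        p=np.array([E[0],E[1],.04])+R.from_euler("z",E[2]).as_matrix()@R.from_euler("y",A).as_matrix()@(q[:3]/1000)
        m=np.zeros((1600,2560),np.uint8);h=cv2.convexHull(((proj(c,p+M["panel"][0]/1000@Re.T)+.5)*4).astype(np.float32));cv2.fillConvexPoly(m,h.round().astype(int),255)
        return cv2.resize(m,(640,400),interpolation=cv2.INTER_AREA)/255.
    for q in ((-7.5,0,-1.5,0,0),(-7.5,0,-1.5,0,.1),(-7.5,0,-1.5,0,-.1),(-17,0,-5,0,0),(-7.5,-8,-1.5,0,0),(-7.5,8,-1.5,0,0)):
        q=np.array(q,float);print(q,round(sum(np.minimum(a:=rend(c,q),m).sum()/np.maximum(a,m).sum() for c,m in V)/len(V),3))
if __name__=="__main__":pfit()
E
python3 pf.py
```

```text
[0.6018 0.0448 0.1527] 0.354 [ 0.9 -0.4  0. ] panel in mast frame [ 0.8  0.2 -0.3] [ 0.001 -0.006 -0.005]
side [313.5, 184.0, 347.3, 256.3]
[-7.5  0.  -1.5  0.   0. ] 0.866
[-7.5  0.  -1.5  0.   0.1] 0.743
[-7.5  0.  -1.5  0.  -0.1] 0.836
[-17.   0.  -5.   0.   0.] 0.79
[-7.5 -8.  -1.5  0.   0. ] 0.825
[-7.5  8.  -1.5  0.   0. ] 0.893
```

Emit:
send_rows:
  series:
    - [0,0,0,-1,0,-0.2,0.35]
    - [0,0,0,-3,0,0,0.35]
    - [0,0,0,-4,0,0,0.35]
    - [0,0,0,-4,0,0,0.35]
    - [0,0,0,-3,1,0,0.2]
    - [0,0,0,0,0,0,0.1]

```text
t: 25.9
position: [0.6553, 0.0446, 0.3012]
eef_rot: [0.183, 1.936, -0.126]
force: [0.8, 0.1, -0.9]
opening: 0.101
```

```bash
python3 g5.py "(0,0,0)"|head -2; python3 pf.py
python3 - <<'E'
from cl import *
c=r.capture("side")
for q in("clamp","jaw"):
    for d in r.cut_out(c,q):
        if 325<d["extent"][0]<345: print(q,cfit(c,d["mask"].astype(float)))
E
```

```text
[0.6553 0.0446 0.3012] 0.101 [ 0.8  0.1 -0.9] panel in mast frame [ -6.    9.5 157.1] [ 0.001 -0.006 -0.006]
q [0.03 0.83 0.88 1.99 0.08 1.77]
side [313.9, 182.6, 347.8, 258.3]
[-7.5  0.  -1.5  0.   0. ] 0.88
[-7.5  0.  -1.5  0.   0.1] 0.733
[-7.5  0.  -1.5  0.  -0.1] 0.842
[-17.   0.  -5.   0.   0.] 0.806
[-7.5 -8.  -1.5  0.   0. ] 0.833
[-7.5  8.  -1.5  0.   0. ] 0.911
clamp (31, np.float64(0.77))
jaw (31, np.float64(0.69))
```

```bash
cat > g6.py <<'E'
from cl import *
import sys
Rm=R.from_euler("z",E[2]).as_matrix()@R.from_euler("y",A).as_matrix();O=np.array([E[0],E[1],.04])
Qp=rot(Rm@[0,0,-1],Rm@[0,1,0])
def mp(*a): return O+Rm@(np.array(a)/1000)
def tcp(s):
    Q=R.from_rotvec(s["eef_rot"]).as_matrix();return Rm.T@(s["position"]-O)*1000,R.from_matrix(Q.T@Qp).as_rotvec()
if __name__=="__main__":
    s=r.state();a,b=tcp(s);print("TCP in mast frame",a.round(1),"rot err",b.round(3),s["force"].round(1),round(s["opening"],3),"q",s["qpos"].round(2),"t",s["t"])
    plan(s,[(mp(*eval(q)),Qp) for q in sys.argv[1:]],0,step=.03,turn=.14)
E
python3 g6.py "(-45,0,285)" "(-30,0,230)"
```

```text
TCP in mast frame [-11.3  79.4 271.2] rot err [-1.582e+00  2.000e-03  1.000e-03] [ 0.3 -0.2  0.2] 0.098 q [0.03 0.83 0.86 1.98 0.08 1.77] t 26.15
[[-0.132,0,0,-0.12,-0.66,-0.27,0],[-0.132,0,0,-0.12,-0.62,-0.36,0],[-0.132,0,0,-0.12,-0.57,-0.44,0],[-0.132,0,0,-0.12,-0.51,-0.51,0],[-0.132,0,0,-0.12,-0.44,-0.57,0],[-0.132,0,0,-0.12,-0.36,-0.62,0],[-0.132,0,0,-0.12,-0.27,-0.66,0],[-0.132,0,0,-0.12,-0.18,-0.7,0],[-0.132,0,0,-0.12,-0.09,-0.71,0],[-0.132,0,0,-0.12,0,-0.72,0]]
[[-0.132,0,0,-0.12,0.1,-0.71,0],[-0.132,0,0,-0.11,0.19,-0.69,0],[0,0,0,2.75,-0.75,0,0],[0,0,0,2.75,-0.75,0,0]]
```

Emit:
send_rows:
  series:
    - [-0.132,0,0,0,-0.6,-0.4,0]
    - [-0.132,0,0,0,-0.6,-0.5,0]
    - [-0.132,0,0,0,-0.5,-0.6,0]
    - [-0.132,0,0,0,-0.5,-0.6,0]
    - [-0.132,0,0,0,-0.4,-0.7,0]
    - [-0.132,0,0,0,-0.3,-0.7,0]

```text
t: 26.75
position: [0.6155, 0.0076, 0.2979]
eef_rot: [-0.357, 1.866, 0.67]
force: [-0.3, 1.1, -0.1]
opening: 0.004
```

Emit:
send_rows:
  series:
    - [-0.132,0,0,0,-0.2,-0.8,0]
    - [-0.132,0,0,0,-0.1,-0.8,0]
    - [-0.132,0,0,0,0,-0.8,0]
    - [-0.132,0,0,0,0,-0.8,0]
    - [-0.132,0,0,0,0.1,-0.7,0]
    - [-0.132,0,0,0,0.1,-0.7,0]
    - [0,0,0,0,0,0,0]

```text
t: 27.45
position: [0.5806, -0.0338, 0.2993]
eef_rot: [-0.864, 1.522, 1.44]
force: [1.1, 0.4, 0.7]
opening: 0.001
```

```bash
python3 g6.py "(-30,0,215)"
python3 - <<'E'
from g6 import *
for k in range(3):
    c=r.capture("wrist")
    for q in("panel","clamp","easel"):
        print(q,[(round(d["confidence"],2),np.round(d["extent"]).tolist()) for d in r.cut_out(c,q)][:2])
print("pred panel corners",proj(c,np.array([mp(x,y,z) for x in(-10,0) for y in(-105,105) for z in(0,150)])).round(0).tolist())
print("ledge",proj(c,T(E,M["easel"][0])).round(0).tolist())
cv2.imwrite("pics/w11.png",c["img"][:,:,::-1])
E
```

```text
TCP in mast frame [-65.1  -9.5 253.4] rot err [ 0.064 -0.004 -0.036] [1.1 0.4 0.7] 0.001 q [-0.08  0.67  0.57  1.89  0.04  0.03] t 27.45
[[0.032,-0.002,-0.018,1.85,-1.85,0.37,0],[0.032,-0.002,-0.018,1.88,-1.8,0.42,0]]
panel [(0.79, [182.0, 207.0, 461.0, 289.0])]
clamp [(0.59, [578.0, 188.0, 640.0, 253.0]), (0.54, [350.0, 255.0, 360.0, 276.0])]
easel [(0.85, [233.0, 188.0, 413.0, 369.0])]
panel [(0.58, [183.0, 205.0, 459.0, 290.0])]
clamp [(0.45, [349.0, 257.0, 357.0, 271.0])]
easel [(0.6, [232.0, 186.0, 410.0, 368.0])]
panel [(0.63, [181.0, 203.0, 458.0, 291.0])]
clamp [(0.59, [351.0, 258.0, 356.0, 269.0]), (0.4, [182.0, 204.0, 460.0, 287.0])]
easel [(0.73, [231.0, 187.0, 411.0, 370.0])]
pred panel corners [[230.0, 209.0], [182.0, 263.0], [411.0, 220.0], [461.0, 280.0], [229.0, 217.0], [182.0, 275.0], [410.0, 228.0], [459.0, 292.0]]
ledge [[234.0, 191.0], [232.0, 190.0], [408.0, 202.0], [411.0, 201.0], [232.0, 218.0], [229.0, 217.0], [407.0, 229.0], [410.0, 228.0]]
```

```bash
python3 g6.py "(-40,0,240)" "(-19,0,210)"
```

```text
TCP in mast frame [-64.   -8.3 254.3] rot err [ 0.065 -0.004 -0.034] [-0.5  1.1  0.1] 0.001 q [-0.08  0.67  0.57  1.89  0.04  0.03] t 28.05
[[0.065,-0.004,-0.034,1.35,-2.5,0.68,0],[0,0,0,1.5,-1.05,0,0],[0,0,0,1.5,-1.05,0,0]]
```

Emit:
send_rows:
  series:
    - [0.04,0,-0.02,0.7,-1.3,0.4,0]
    - [0.025,0,-0.014,0.7,-1.2,0.3,0]
    - [0,0,0,1.2,-0.8,0,0]
    - [0,0,0,1.2,-0.6,0,0]
    - [0,0,0,0,0,0,0]

```text
t: 28.55
position: [0.6051, -0.0289, 0.2473]
eef_rot: [-0.849, 1.537, 1.355]
force: [0.6, 0.2, -0.1]
opening: 0.001
```

```bash
python3 g6.py "(-19,0,190)"
```

```text
TCP in mast frame [-24.1  -0.3 213.9] rot err [-0.002 -0.004  0.001] [ 0.6  0.2 -0.1] 0.001 q [-0.07  0.69  0.5   1.76  0.04  0.11] t 28.55
[[-0.002,-0.004,0.001,2.39,-0.5,0.05,0]]
```

Emit:
send_rows:
  series:
    - [0,0,0,1.2,-0.3,0,0]
    - [0,0,0,1.2,-0.2,0,0]
    - [0,0,0,0.8,0,0,0]

```text
t: 28.85
position: [0.5974, -0.0282, 0.2153]
eef_rot: [-0.848, 1.537, 1.355]
force: [-0.0, 0.6, -0.5]
opening: -0.001
```

```bash
python3 g6.py
```

```text
TCP in mast frame [-19.3  -1.  181.3] rot err [-0.002 -0.004  0.001] [-0.   0.6 -0.5] -0.001 q [-0.07  0.67  0.4   1.68  0.04  0.11] t 28.85
```

Emit:
send_rows:
  series:
    - [0,0,0,0.5,0,0,0]

```text
t: 28.95
position: [0.5949, -0.0279, 0.2102]
eef_rot: [-0.848, 1.538, 1.356]
force: [-0.2, -0.6, -0.9]
opening: 0.001
```

Emit:
send_rows:
  series:
    - [0,0,0,0.4,0,0,0]

```text
t: 29.05
position: [0.5933, -0.0277, 0.2065]
eef_rot: [-0.848, 1.538, 1.356]
force: [1.6, 0.6, 1.6]
opening: 0.001
```

```bash
python3 g6.py
```

```text
TCP in mast frame [-19.8  -1.2 171.6] rot err [-0.002 -0.004 -0.   ] [1.6 0.6 1.6] 0.001 q [-0.07  0.67  0.37  1.66  0.04  0.11] t 29.05
```

Emit:
send_rows:
  series:
    - [0,0,0,0.4,0,0,0]

```text
t: 29.15
position: [0.5919, -0.0275, 0.2031]
eef_rot: [-0.848, 1.537, 1.356]
force: [0.8, 0.5, 1.2]
opening: 0.0
```

Emit:
send_rows:
  series:
    - [0,0,0,0.4,0,0,0]

```text
t: 29.25
position: [0.5906, -0.0272, 0.1998]
eef_rot: [-0.849, 1.536, 1.355]
force: [0.3, 0.1, 2.9]
opening: -0.001
```

```bash
python3 g6.py
```

```text
TCP in mast frame [-19.8  -1.2 164.3] rot err [-0.002 -0.004  0.002] [0.3 0.1 2.9] -0.001 q [-0.07  0.66  0.35  1.64  0.04  0.11] t 29.25
```

Emit:
send_rows:
  series:
    - [0,0,0,0.3,0,0,0]

```text
t: 29.35
position: [0.5899, -0.0271, 0.1979]
eef_rot: [-0.85, 1.535, 1.354]
force: [3.8, -0.7, 19.8]
opening: 0.001
```

Emit:
send_rows:
  series:
    - [0,0,0,0.2,0,0,0]

```text
t: 29.45
position: [0.5899, -0.0271, 0.198]
eef_rot: [-0.852, 1.533, 1.351]
force: [2.2, 0.2, 15.5]
opening: 0.001
```

```bash
python3 g6.py
python3 - <<'E'
from cl import *
for k in range(2):
    c=r.capture("side")
    for q in("clamp","jaw"):
        for d in r.cut_out(c,q):
            if 320<d["extent"][0]<345: print(q,d["extent"],cfit(c,d["mask"].astype(float)))
E
```

```text
TCP in mast frame [-19.8  -1.3 162.5] rot err [-0.002 -0.004  0.007] [ 2.2  0.2 15.5] 0.001 q [-0.07  0.66  0.33  1.62  0.04  0.11] t 29.45
clamp [330.1, 184.5, 352.6, 199.1] (43, np.float64(0.73))
jaw [331.1, 185.0, 356.2, 194.9] (42, np.float64(0.67))
clamp [329.7, 188.6, 351.1, 195.2] (44, np.float64(0.62))
jaw [332.8, 185.7, 357.1, 191.3] (44, np.float64(0.6))
```

Emit:
send_rows:
  series:
    - [0,0,0,-0.5,0,0,0]
    - [0,0,0,-2,0.3,0,0]
    - [0,0,0,-3,0.5,0,0]
    - [0,0,0,-3,1.5,0,0]
    - [0,0,0,-2,3,0,0]
    - [0,0,0,0,3,0,0]
    - [0,0,0,0,0,0,0]
    - [0,0,0,0,0,0,0]

```text
t: 30.55
position: [0.5509, -0.0197, 0.3303]
eef_rot: [-0.851, 1.535, 1.353]
force: [0.8, -0.0, -1.3]
opening: -0.001
```

```bash
python3 - <<'E'
from g6 import *
s=r.state();print(tcp(s)[0].round(0),s["force"].round(1),s["t"])
for k in range(2):
    c=r.capture("side")
    for q in("clamp","jaw"):
        for d in r.cut_out(c,q):
            if 320<d["extent"][0]<345: print(q,d["extent"],cfit(c,d["mask"].astype(float)))
w=r.capture("wrist")
for q in("panel","easel","clamp"):
    print(q,[(round(d["confidence"],2),np.round(d["extent"]).tolist()) for d in r.cut_out(w,q)][:2])
u=proj(w,np.array([mp(x,y,z) for x in(-12.5,-2.5) for y in(-105,105) for z in(-1.5,148.5)]));print("pred panel",u.min(0).round(),u.max(0).round())
l=proj(w,T(E,M["easel"][0]));print("pred ledge",l.min(0).round(),l.max(0).round())
for n in("side","top"):
    c=r.capture(n)
    for q in("tube","small_panel","panel"): print(n,q,[(round(d["confidence"],2),np.round(d["extent"]).tolist()) for d in r.cut_out(c,q)])
E
python3 pf.py
```

```text
[-106.   -1.  270.] [ 0.8 -0.  -1.3] 30.55
clamp [332.6, 183.7, 351.3, 194.1] (43, np.float64(0.65))
jaw [330.8, 183.8, 356.6, 198.9] (42, np.float64(0.76))
clamp [332.3, 181.6, 353.7, 196.3] (42, np.float64(0.68))
jaw [331.3, 184.7, 357.1, 196.4] (41, np.float64(0.75))
panel [(0.87, [191.0, 234.0, 441.0, 305.0])]
easel [(0.9, [232.0, 213.0, 403.0, 369.0]), (0.34, [191.0, 233.0, 443.0, 305.0])]
clamp []
pred panel [191. 232.] [445. 310.]
pred ledge [233. 216.] [403. 242.]
side tube [(0.9, [353.0, 296.0, 384.0, 329.0]), (0.87, [320.0, 303.0, 352.0, 336.0]), (0.76, [392.0, 269.0, 433.0, 294.0]), (0.71, [306.0, 308.0, 330.0, 337.0])]
side small_panel [(0.91, [280.0, 172.0, 308.0, 203.0])]
side panel [(0.75, [313.0, 181.0, 348.0, 256.0]), (0.73, [302.0, 170.0, 383.0, 263.0])]
top tube [(0.79, [394.0, 154.0, 428.0, 177.0]), (0.73, [419.0, 253.0, 459.0, 264.0]), (0.72, [419.0, 216.0, 459.0, 225.0]), (0.64, [422.0, 238.0, 461.0, 249.0]), (0.62, [192.0, 185.0, 252.0, 243.0])]
top small_panel [(0.6, [186.0, 188.0, 230.0, 217.0])]
top panel []
side [312.1, 181.1, 346.3, 254.0]
[-7.5  0.  -1.5  0.   0. ] 0.855
[-7.5  0.  -1.5  0.   0.1] 0.715
[-7.5  0.  -1.5  0.  -0.1] 0.82
[-17.   0.  -5.   0.   0.] 0.771
[-7.5 -8.  -1.5  0.   0. ] 0.815
[-7.5  8.  -1.5  0.   0. ] 0.884
```

```bash
python3 -c "
from rig import r
print(r.hand_in())"
```

```text
the job is handed in; nothing more can be done
None
```

The tube, panel and clamp are all where the task asks, and I handed the job in at about 31 s of the 64 s allowed. Two things that went wrong on the way could count against it.

**What was done**
- **Tube:** it lies flat across the empty +x half of the tray. My first grip closed above it, so I lowered the gripper and gripped again.
- **Panel:** the larger panel stands on its long edge on the ledge, white face to the front. I pressed it back against the mast before letting go.
- **Clamp:** I pushed the jaw down with the closed fingers until it stopped hard on the panel's top edge, at about 15–20 N.

**What the last checks showed**
- **Clamp position:** 41–43 mm by image fit, against about 40 mm expected.
- **Panel:** its outline in the wrist image, taken after the robot had backed off, is within about 5 pixels of the predicted pose. That puts it centred to about 2 mm. The side-camera fit disagreed slightly, preferring an 8 mm offset to +y. I trusted the closer wrist view.
- **Other things:** the smaller panel and the two other tubes were detected where they had been, to within a few pixels.

**What went wrong**
- **Clamp moved early:** on my first approach the panel's top ran into the clamp's nose. This pushed the clamp down from about 12 mm to about 31 mm before the panel was in place. I then brought the panel in lower, along the ledge, and slid the clamp the last 11 mm or so afterwards.
- **Force peak:** the wrist force briefly reached about 49 N in that contact. I think the panel was touching the nose, not the gripper's body, but I could not confirm that. If it was the gripper's body, it broke the 40 N limit.
- **No final look:** my 12 viewed pictures were used up, so the end state was checked by detections and numbers only.

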